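# Pack the wreath-making kit into stack-nest bins

## Task

Pack up the wreath kit: lift the blue bin out of the white one and set it aside, put all the pine cones into the white bin, then put the blue bin back turned half a turn so that it stands level on the white bin's rim instead of nesting onto the cones. Close the bead tin with its lid, the key dropped into the notch and the lid fully home, and leave the closed tin standing upright on the floor of the blue bin. Leave everything else on the table alone.

Things in the scene. Friction and masses are not known exactly. Their poses are not given: they have to be found in the camera images.
- lower_bin_grip (a point): White stack-nest bin, 0.7 kg, loose. This point: its middle, 34 mm above its underside; x along its length to its orange end, z up. Body 180 x 116 mm outside, 174 x 110 inside, floor 4 mm thick; a shoulder at 46 mm; above it a wider collar (outside 200 x 136, inside 190 x 126) up to the rim at 66 mm. Two compartments 81 (x) x 110 mm, centred at x = +-46.
- lower_bin_tag (a point): Middle of the orange-marked end of the white bin's rim, 97.5 mm from its centre along its +x. Each long side of the collar has two notches 28 mm wide down to the shoulder, centred at x = -38 and +70 mm from the bin's centre; the rest of the rim is solid.
- upper_bin_grip (a point): Blue bin, 0.45 kg, loose, made just like the white one; same point and axes. The point is in its dark grip wall: 12 mm thick (along x), across the whole width (y), top 44 mm above the underside (white bin has one too). At the start it is empty, nested in the white bin, orange ends together, its underside 46 mm above the white bin's.
- upper_bin_tag (a point): Middle of the blue bin's orange rim end, 97.5 mm from centre along +x. Each long side has two lugs, 16 mm wide, out to y = +-76, 8 mm above the underside, at x = -38 and +70: same way round they drop into the white bin's notches; half a turn round they stand on its rim, underside 58 mm above the white bin's, 5 mm play all round. Lift and lower straight.
- tin_center (a point): Round brass tin of red beads, 54 mm diameter, 50 mm high, 0.3 kg, open at the top, loose; this point is on its axis 25 mm above its underside. The rim is a 4.5 mm wall (bore 45 mm) with one notch 12.5 mm wide, 8 mm deep on the tin's +x side, above a red stripe down the outside.
- tin_notch (a point): Middle of the mouth of the notch, level with the tin's rim, 24.8 mm from its axis along its +x.
- lid_knob (a point): Centre of the wooden bar knob (36 mm along the lid's x, 12 mm wide, 20 mm high) of the tin's steel lid, 0.06 kg, loose, knob up; 24 mm above the lid's underside. Disc 56 mm across, 5 mm thick, over a plug 40 mm across, 9 mm deep. When the lid is home its disc lies on the rim and this point is 40 mm above the tin's centre point.
- lid_key (a point): Red key under the lid, on its +x side, out to 27 mm from the axis, 8 mm wide, 7 mm deep; this point is its top at the disc, 24.8 mm from the axis. Over the notch it drops in and this point meets the notch point; elsewhere it rides on the rim and holds that side 7 mm up. A red dash on the disc shows where it is.
- mat: Flat cork mat, 240 x 200 mm, 2 mm thick, fixed to the table; free space to set the blue bin aside. Origin under its centre.
- cone0_center (a point): A brown pine cone, 33 mm across and 38 mm high, 30 g, standing upright; this point is its centre, z along its length. Two to four cones are there; an absent one gives None.
- cone1_center (a point): A brown pine cone, 33 mm across and 38 mm high, 30 g, standing upright; this point is its centre, z along its length. Two to four cones are there; an absent one gives None.
- cone2_center (a point): A brown pine cone, 33 mm across and 38 mm high, 30 g, standing upright; this point is its centre, z along its length. Two to four cones are there; an absent one gives None.
- cone3_center (a point): A brown pine cone, 33 mm across and 38 mm high, 30 g, standing upright; this point is its centre, z along its length. Two to four cones are there; an absent one gives None.
- twine: Bystander: a ball of twine, 68 mm across; leave it alone. Origin under its middle.
- fir_sprig: Bystander: a green sprig, 120 mm; leave it alone. Origin under its middle.
- ribbon_spool: Bystander: a small spool of red ribbon, 56 mm across; leave it alone. Origin under its middle.
There are look-alikes about, which are no part of the job. Leave any purple or turquoise look-alike of the part that bears cone2_center alone. Leave any orange look-alike of the part that bears cone3_center alone.

How it is judged:
On the way, in this order (a step that is already met when the one before it is completed fails the run):
1. the blue bin is taken out of the white bin and clear of it (horizontal distance between lower_bin_grip and upper_bin_grip above 0.17 m), for 0.2 s.
2. all the pine cones are in the white bin while the blue bin is off it (horizontal distance between lower_bin_grip and upper_bin_grip above 0.17 m and x of cone0_center in the frame of lower_bin_grip between -0.094 and 0.094 m and y of cone0_center in the frame of lower_bin_grip between -0.062 and 0.062 m and z of cone0_center in the frame of lower_bin_grip between -0.034 and 0.014 m and x of cone1_center in the frame of lower_bin_grip between -0.094 and 0.094 m and y of cone1_center in the frame of lower_bin_grip between -0.062 and 0.062 m and z of cone1_center in the frame of lower_bin_grip between -0.034 and 0.014 m and x of cone2_center in the frame of lower_bin_grip between -0.094 and 0.094 m and y of cone2_center in the frame of lower_bin_grip between -0.062 and 0.062 m and z of cone2_center in the frame of lower_bin_grip between -0.034 and 0.014 m and x of cone3_center in the frame of lower_bin_grip between -0.094 and 0.094 m and y of cone3_center in the frame of lower_bin_grip between -0.062 and 0.062 m and z of cone3_center in the frame of lower_bin_grip between -0.034 and 0.014 m), for 0.3 s.
3. the blue bin stands level on the white bin's rim, turned half a turn, with the cones inside (x of cone0_center in the frame of lower_bin_grip between -0.094 and 0.094 m and y of cone0_center in the frame of lower_bin_grip between -0.062 and 0.062 m and z of cone0_center in the frame of lower_bin_grip between -0.034 and 0.014 m and x of cone1_center in the frame of lower_bin_grip between -0.094 and 0.094 m and y of cone1_center in the frame of lower_bin_grip between -0.062 and 0.062 m and z of cone1_center in the frame of lower_bin_grip between -0.034 and 0.014 m and x of cone2_center in the frame of lower_bin_grip between -0.094 and 0.094 m and y of cone2_center in the frame of lower_bin_grip between -0.062 and 0.062 m and z of cone2_center in the frame of lower_bin_grip between -0.034 and 0.014 m and x of cone3_center in the frame of lower_bin_grip between -0.094 and 0.094 m and y of cone3_center in the frame of lower_bin_grip between -0.062 and 0.062 m and z of cone3_center in the frame of lower_bin_grip between -0.034 and 0.014 m and x of upper_bin_grip in the frame of lower_bin_grip between -0.012 and 0.012 m and y of upper_bin_grip in the frame of lower_bin_grip between -0.012 and 0.012 m and z of upper_bin_grip in the frame of lower_bin_grip between 0.054 and 0.063 m and x of upper_bin_tag in the frame of lower_bin_grip below -0.08 m and angle between the z axis of lower_bin_grip and the z axis of upper_bin_grip, either way round below 0.06 rad), for 0.3 s.
At the end, for the whole second after the job is handed in: All cones are in the white bin; the blue bin stands on its rim a half turn round, within 12 mm of centre, 54-63 mm up, level to 0.06 rad; the tin stands upright on the blue bin's floor with its lid home (flat on the rim, within 5 mm, key in notch); all released and at rest (all of step 3 and z of lid_knob in the frame of tin_center between 0.036 and 0.0425 m and x of lid_knob in the frame of tin_center between -0.005 and 0.005 m and y of lid_knob in the frame of tin_center between -0.005 and 0.005 m and angle between the z axis of lid_knob and the z axis of tin_center, either way round below 0.08 rad and distance between lid_key and tin_notch below 0.006 m and x of tin_center in the frame of upper_bin_grip between -0.09 and 0.09 m and y of tin_center in the frame of upper_bin_grip between -0.058 and 0.058 m and z of tin_center in the frame of upper_bin_grip between -0.01 and 0 m and angle between the z axis of tin_center and the z axis of upper_bin_grip, either way round below 0.1 rad and angle between lower_bin_grip's own z axis and vertical below 0.06 rad and angle between tin_center's own z axis and vertical below 0.12 rad and linear speed of each of upper_bin, tin, lid below 0.02 m/s); the robot touches nothing.
It fails at once if a bystander (twine, sprig, ribbon spool) is moved more than 60 mm (distance of any of twine, fir_sprig, ribbon_spool from where it was at the start of the episode above 0.06 m).
Of cone0, cone1, cone2, cone3 only 2 to 4 are there at a start; the rules pass over those that are not, and their reading is None.
At some moment in a run one of cone0, cone1, cone2, cone3, lid may be knocked a few centimetres aside while the robot is not near it.
Once in a run the grip may slacken for a moment while it holds something.
It also fails if it takes over 210 s, if anything falls off the work surface, if the arm or the gripper's body presses on something with over 40 N, if the wrist force passes 120 N, or if a joint passes its speed limit or range.

## Robot

A 6-joint arm with a two-finger parallel gripper is mounted at the origin on the work surface. World frame = base frame: x ahead of the robot, y to its left, z up, the work surface at z = 0. Lengths are in m, angles in rad, forces in N, time in s.
With the tool pointing down it reaches from about 0.325 to 0.775 m from the base axis. Payload 5.5 kg.
Tool frame: the origin (TCP) lies midway between the tips of the shut fingers; the grasp point (between the pads) lies 19 mm behind it; x points along the fingers, y is the direction in which the jaws open and shut, and the axes are right-handed (so a half turn about x gives the same grasp; the last joint's range is limited). The gripper opens to 85 mm and grips with 20 to 120 N. Pads are 22 mm wide; open, the fingers measure 114 mm over their backs; the gripper's body (76 mm by 85 mm) begins 54 mm behind the grasp point. The pads swing forward as they close: fully open they stand 13 mm farther back than shut.
Start: joints at [-1.184, 0.091, 1.231, -0, 1.82, -0.057], TCP at [0.258, -0.542, 0.231] pointing down, gripper open.
Joint ranges: [-2.87, 2.87], [-0.86, 2.18], [0.17, 2.46], [-1.51, 4.65], [0.06, 2.69], [-2.65, 2.65]. Speed limits (rad/s): [2.57, 2.57, 3.01, 3.14, 3.14, 3.14].

## Interface

Orientations are given as a rotation vector (axis times angle).
In Python, from station import telemetry, optics, r gives the robot as it stands.
- The arm moves only by the tool step_arm, never from a script. Its argument "plan" is one flat list of numbers, 7 for each row, row after row: the shift along the tool's x, y, z normalised to -1 to 1, where 1 is 3 cm, then the turn, a rotation vector about the tool's x, y, z normalised to -1 to 1, where 1 is 4 degrees, then the closure in counts, from 0 (fully open) to 255 (shut). In form: [dx, dy, dz, rx, ry, rz, claw, dx, dy, dz, rx, ry, rz, claw, ...]. A call has 1 to 10 rows; each row shifts and turns the commanded pose from where the row before left it, along the tool's axes as they then stand; what a row does not reach is not made up. A row lasts 1/8 s, in which the tool goes at most 62.5 mm and 10.7 degrees, less where a joint would pass 70% of its speed; a pose out of reach is approached as far as the arm can. A call with a number of a shift or a turn outside -1 to 1 is refused whole. A call with a gripper value outside its range is refused whole. The fingers move at their own pace and stop on an object; the grip force is fixed at half the most. Time passes only in rows, so rows that do not move let the fingers close. It gives the time, the measured TCP pose, the force and the opening at its end, in the units of the state.
- telemetry.read_state(): the state, without advancing time (a new reading comes with each control period).
- optics.capture(name): name is "scene" or "top"; returns (picture, depth): 384x512x3 uint8, blue, green, red; 384x512 float32, m along the optical axis (not along the pixel's ray), 0 where there is no reading.
- optics.calibration(name): a dict with "vfov" (degrees; the focal length in pixels is half the picture's height over the tangent of half this angle, whatever the lens; pixels are square), "cx", "cy" (the principal point, pixels), "T" (4x4, takes a point from camera to world coordinates). Camera axes: x right, y up, looking along -z (the intrinsics and any distortion apply to the point x, -y, -z); pixel columns grow to the right and rows downward; lengths in m; the calibration is good to about 2 mm. A picture is of the moment at which its call begins. calibration takes no time and is no camera call.
- r.job_done(): hands the job in, once; it reports no verdict.
Trained networks look in the newest picture that a camera, given by its name, has taken for a name from the list of things; names that differ only in an ending like _2 or _b are one class to them, and where a whole thing is asked for, a point or a joint stands for the part that bears it (a point fixed in the world has none). Each returns a list of dicts, best first, with "p" (0 to 1); they miss things now and then, are a little off and sometimes report something else, mostly with a low value. They report only what shows in the picture. A call takes as long as a camera call. They do not tell look-alikes from the thing itself.
- optics.regions_of(camera, label): "region" (384x512 bool, what is visible of it) and "centre" ([column, row] in pixels, amid what is visible of it).
- optics.place_of(camera, label): "centre" ([column, row] in pixels: a listed point, or the origin of a listed thing).
The state is a dict: "clock": time; "qpos": joint angles; "qvel": joint speeds; "joint_efforts": joint torques, N m; "eef_pos": TCP position; "orientation": TCP orientation; "wrist_force": force on the tool from outside, world axes, zero at the start; "wrist_torque": the same for the moment, N m; "gripper_width": finger opening in m.
Only numpy, scipy, OpenCV 4.12 (cv2) and the standard library are available. Lean on these libraries where they do the work, as an engineer would, in place of code of your own. Each camera call takes 0.05 s, during which the arm holds its last target.

## Working session

There is one attempt and no reset: what is moved stays moved. The work goes in short steps, Python scripts to look and compute and a tool call to move; the robot and the scene stay as the last step left them, time stands still between calls to the robot, and variables do not carry over. Pictures are saved under pics/ and viewed, and the job is handed in when it is done.

Besides the shell and the picture viewer there is one more tool, called after "Request:" in YAML: its name, and indented under it one key for each argument. step_arm: Moves the arm, as the interface text tells. Scaled input: -1 to 1 covers 3 cm each way for a shift and 4 degrees each way for a turn. Its arguments: {"type":"object","properties":{"plan":{"type":"array"}},"required":["plan"]}

```bash
ls -la; mkdir -p pics; cat > h.py <<'E'
import numpy as np, cv2
from station import telemetry, optics, r
from scipy.spatial.transform import Rotation as R
def cal(n):
    c=optics.calibration(n); f=192/np.tan(np.radians(c['vfov'])/2); return c,f
def world(n,depth):
    c,f=cal(n); v,u=np.mgrid[0:384,0:512]
    P=np.stack([(u-c['cx'])/f*depth,-(v-c['cy'])/f*depth,-depth],-1)
    T=np.array(c['T']); return P@T[:3,:3].T+T[:3,3]
def at_z(n,uv,z):
    c,f=cal(n); T=np.array(c['T']); d=T[:3,:3]@np.array([(uv[0]-c['cx'])/f,-(uv[1]-c['cy'])/f,-1.])
    s=(z-T[2,3])/d[2]; return T[:3,3]+s*d
def st():
    s=telemetry.read_state(); print('t',round(s['clock'],2),'pos',np.round(s['eef_pos'],4),'rv',np.round(s['orientation'],4),'w',round(s['gripper_width'],4),'F',np.round(s['wrist_force'],1),'q',np.round(s['qpos'],2)); return s
E
python3 - <<'E'
from h import *
s=st(); print(R.from_rotvec(s['orientation']).as_matrix().round(3))
for n in ['scene','top']:
    p,d=optics.capture(n); cv2.imwrite(f'pics/{n}0.png',cv2.resize(p,(800,600),interpolation=cv2.INTER_CUBIC)); np.savez(f'{n}0.npz',p=p,d=d)
    c=optics.calibration(n); print(n,{k:(np.round(v,3).tolist()) if k!='vf' else v for k,v in c.items() if not isinstance(v,str)})
E
```

```text
total 12
drwxr-xr-x  3 agent agent 4096 Dec  6 04:22 .
drwxr-xr-x 23 root  root  4096 Dec  6 04:22 ..
drwxr-xr-x  2 agent agent 4096 Dec  6 04:22 pics
t 0.0 pos [ 0.2575 -0.5416  0.2301] rv [ 1.9759  0.4478 -1.9766] w 0.0851 F [-0.5 -0.3 -0.3] q [-1.18  0.09  1.23 -0.    1.82 -0.06]
[[-0.001  0.429 -0.903]
 [ 0.002 -0.903 -0.429]
 [-1.    -0.002 -0.   ]]
scene {'vfov': 48.079, 'cx': 258.943, 'cy': 192.844, 'T': [[-0.876, -0.299, 0.378, 0.947], [0.482, -0.548, 0.683, 0.796], [0.003, 0.781, 0.625, 0.761], [0.0, 0.0, 0.0, 1.0]]}
top {'vfov': 42.977, 'cx': 248.881, 'cy': 197.362, 'T': [[0.015, 0.984, -0.179, 0.336], [-1.0, 0.018, 0.016, 0.035], [0.019, 0.179, 0.984, 1.304], [0.0, 0.0, 0.0, 1.0]]}
```

View pics/scene0.png

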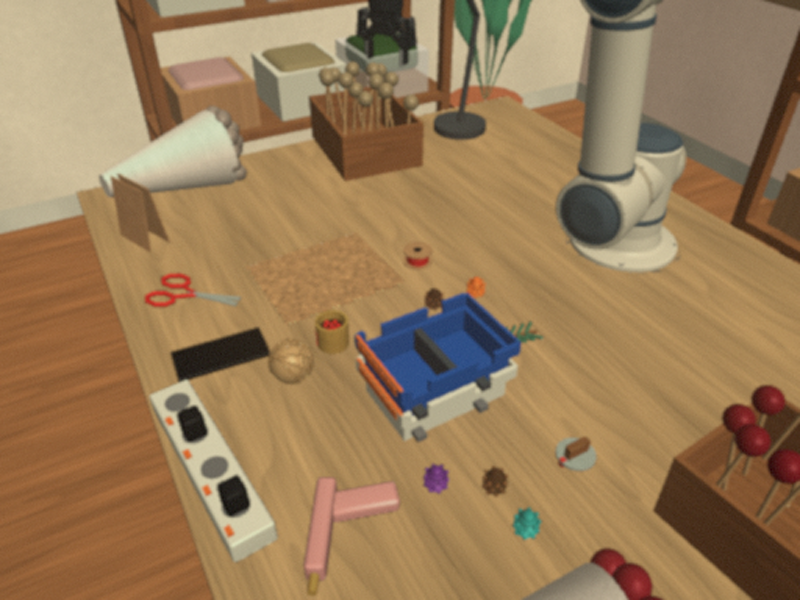

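View pics/top0.png

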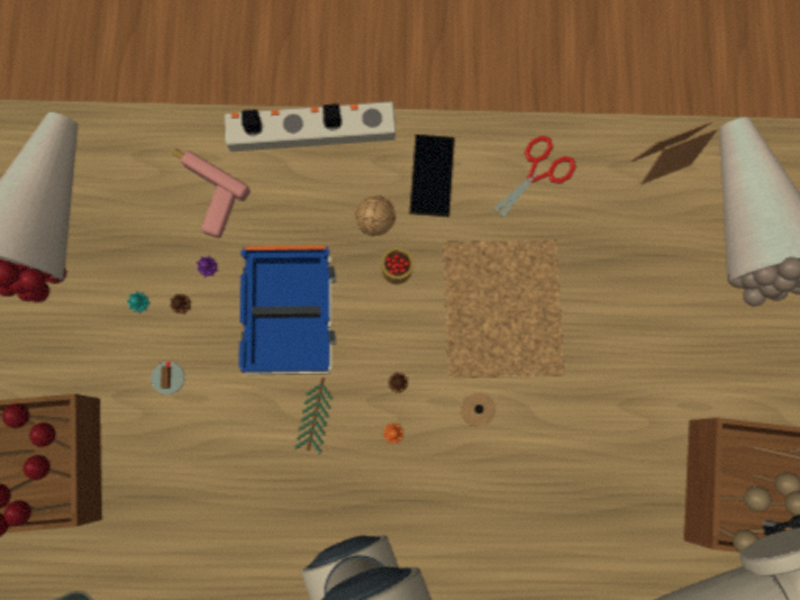

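```bash
python3 - <<'E'
from h import *
print(optics.calibration('top').keys(), optics.calibration('scene').keys())
Z={'upper_bin_grip':.08,'upper_bin_tag':.112,'tin_center':.025,'tin_notch':.05,'lid_knob':.033,'lid_key':.009,'cone0_center':.019,'cone1_center':.019,'cone2_center':.019,'cone3_center':.019,'mat':0,'twine':0,'fir_sprig':0,'ribbon_spool':0}
for k,z in Z.items():
    for n in ['top']:
        for o in optics.place_of(n,k)[:6]:
            print(k,n,round(o['p'],2),np.round(o['centre'],0),at_z(n,o['centre'],z)[:2].round(3))
E
```

```text
dict_keys(['vfov', 'cx', 'cy', 'T']) dict_keys(['vfov', 'cx', 'cy', 'T'])
upper_bin_grip top 0.73 [183. 197.] [0.557 0.183]
upper_bin_tag top 0.58 [182. 160.] [0.647 0.184]
tin_center top 0.93 [252. 170.] [0.646 0.007]
tin_notch top 0.55 [257. 160.] [ 0.667 -0.006]
lid_knob top 0.79 [108. 242.] [0.443 0.378]
lid_knob top 0.25 [240. 144.] [0.715 0.04 ]
lid_key top 0.64 [108. 232.] [0.473 0.387]
cone1_center top 0.41 [111. 239.] [0.452 0.374]
cone2_center top 0.53 [ 86. 194.] [0.572 0.448]
cone2_center top 0.44 [114. 195.] [0.57  0.375]
cone2_center top 0.44 [131. 170.] [0.639 0.332]
cone3_center top 0.57 [251. 245.] [0.444 0.006]
cone3_center top 0.57 [249. 279.] [0.354 0.01 ]
mat top 0.94 [320. 199.] [ 0.574 -0.179]
mat top 0.59 [113. 196.] [0.571 0.382]
twine top 0.7 [238. 140.] [0.734 0.047]
fir_sprig top 0.91 [203. 264.] [0.393 0.134]
fir_sprig top 0.54 [253. 246.] [ 0.442 -0.   ]
ribbon_spool top 0.97 [307. 261.] [ 0.404 -0.144]
```

The pictures show the nested bins at top (285,310), the tin at (397,265), the lid at (168,377), the mat at (503,308) and the arm out of the way.

Candidates for "cone" in the top view (800x600):
- Brown: (180,303) and (398,382).
- Purple (207,266), turquoise (138,302) and orange (393,433): look-alikes.

I choose the two brown ones and check them in crops.

```bash
python3 - <<'E'
from h import *
z=np.load('top0.npz');p=z['p'];d=z['d']
def crop(p,u,v,h,s): return cv2.resize(p[v-h:v+h,u-h:u+h],(s,s),interpolation=cv2.INTER_CUBIC)
a=np.hstack([crop(p,115,194,16,260),crop(p,255,245,16,260),crop(p,254,170,16,260)])
s=np.load('scene0.npz')['p']
b=np.hstack([crop(s,317,307,16,260),crop(s,278,191,16,260),crop(s,212,213,16,260)])
c=np.hstack([crop(p,108,242,16,260),crop(s,368,290,16,260)])
cv2.imwrite('pics/cr.png',np.vstack([a,b])); cv2.imwrite('pics/lid.png',c)
W=world('top',d); print('table z',np.median(W[300:330,200:350,2]), (d==0).mean())
Ws=world('scene',np.load('scene0.npz')['d']); print('tbl scene',Ws[330,200],Ws[250,150], Ws[60,170])
np.set_printoptions(linewidth=200,suppress=True)
print((W[160:181:1,242:266,2]*1000).round(0).astype(int))
E
```

```text
table z -0.00018324550703863185 0.003931681315104167
tbl scene [0.81175947 0.31728706 0.03234495] [0.82603154 0.03319387 0.00133166] [ 0.2334471  -1.55467746 -0.18759424]
[[   1    2   -1   -2   -3    4   45   52   50   52   46   50   48   49   40   34   42   50    1   -1    1   -1   -3   -2]
 [   0   -2    4    3    2 1304   49   50   43   39   37   36   32   36   42   41   48   53   51   -1   -2   -1    2    5]
 [   2   -1   -1    0   54   50   47   40   34   34   36   37   37   31   35   38   39   49   48   43    1   -3   -1    3]
 [   0    3    3   46   52   46   35   31   36   34   36   42   40   32   37   36   37   34   44   53   55    0    0    1]
 [   0    3    0   52   48   31   35   36   32   32   38   43   37   37   33   36   32   36   37   49   45    2    5    6]
 [  -3   -1   50   47   37   36   38   38   35   32   38   37   41   35   36   34   35   36   34   39   53   51   -1   -5]
 [   1    2   49   48   36   35   39   35   38   42   35   38   29   37   38   42   37   37   37   35   50   50    0   -3]
 [   0    4   50   48   36   35   37   34   39   38   40 1304   35  
[... 954 characters left out ...]
 53   33   34   36   30   36   32   37   37   37   51   52   49   31    2   -6   -2]
 [  -1    6    1   23   32   47   46   48   54   30   36   38   36   41   52   50   51   47   47   39    9    4    2    1]
 [   1   -1   -1    8   25   36   42   46   55   48   54   48   49   50   47   50   51   48   33   14   -4   -5   -1   -6]
 [   0    0    1   -1   10   27   32   39   44   49   45   50   50   52   42   38   40   26   15    3   -1    1    0    4]
 [  -1    2    2    0    4   10   16   23   30   36   34   38   36   38   32   25   25   14    3    1    0   -1    0    0]
 [  -4   -2    0   -3    0   -3    6   11   19   21   19   21   21   23   15   10   11 1304    1   -1   -1    2    2    3]]
```

View pics/cr.png

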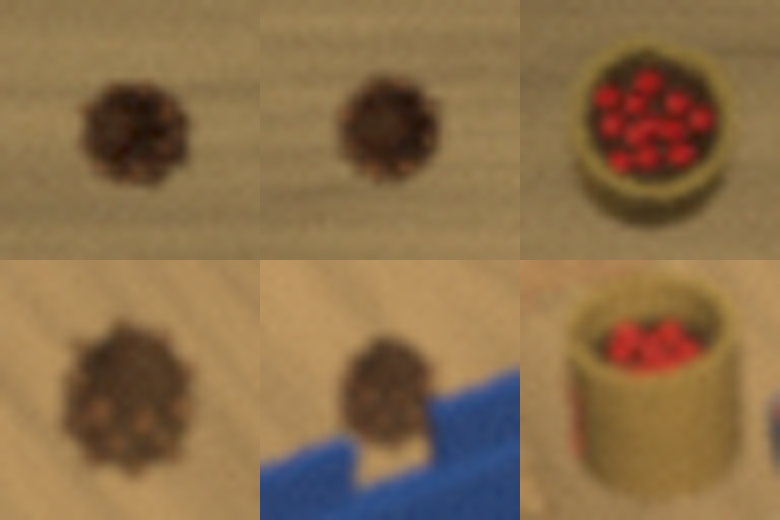

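View pics/lid.png

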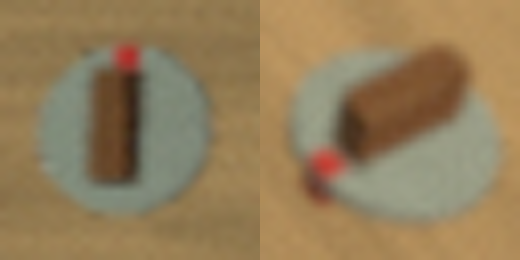

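```bash
cat >> h.py <<'E'
def avg(n,k=5):
    D=[];Pc=[]
    for i in range(k):
        p,d=optics.capture(n); D.append(np.where(d>0.1,d,np.nan)); Pc.append(p.astype(float))
    return np.mean(Pc,0).astype(np.uint8), np.nanmedian(D,0)
def blob(W,xy,rad,zlo,zhi):
    m=(np.hypot(W[...,0]-xy[0],W[...,1]-xy[1])<rad)&(W[...,2]>zlo)&(W[...,2]<zhi); return W[m],m
def rect(P):
    r_=cv2.minAreaRect((P[:,:2]*1000).astype(np.float32)); return np.round(r_[0],1),np.round(r_[1],1),round(r_[2],1)
def circ(P):
    from scipy.optimize import least_squares
    f=lambda q:np.hypot(P[:,0]-q[0],P[:,1]-q[1])-q[2]
    s=least_squares(f,[*P[:,:2].mean(0),.025],loss='soft_l1',f_scale=.002); return s.x
E
python3 - <<'E'
from h import *
p,d=avg('top',8); np.savez('t1.npz',p=p,d=d); W=world('top',d)
P,_=blob(W,(.557,.183),.15,.105,.118); print('rim',len(P),P[:,2].mean(),rect(P))
P,_=blob(W,(.557,.183),.06,.084,.096); print('wall',len(P),P[:,2].mean(),rect(P),P.mean(0))
P,_=blob(W,(.557,.183),.06,.045,.056); print('floor',len(P),P[:,2].mean())
for c in [(.57,.375),(.444,.006)]:
    for lo in (.01,.02,.03):
        P,_=blob(W,c,.035,lo,.05); print('cone',lo,len(P),P.mean(0).round(4),P[:,:2].min(0).round(4),P[:,:2].max(0).round(4),P[:,2].max())
P,_=blob(W,(.646,.007),.04,.046,.056); print('tin rim',len(P),circ(P))
P,_=blob(W,(.443,.378),.05,.009,.019); print('disc',len(P),circ(P),rect(P),P[:,2].mean())
P,_=blob(W,(.443,.378),.05,.028,.04); print('knob',len(P),P.mean(0),rect(P))
# red dash
for nm,p_,W_ in [('top',p,W)]:
    b,g,rr=[p_[...,i].astype(int) for i in range(3)]
    m=(rr>110)&(g<80)&(b<80)
    m2=m&(np.hypot(W_[...,0]-.443,W_[...,1]-.378)<.05); print('dash',m2.sum(),W_[m2].mean(0), np.argwhere(m2).mean(0))
# tin cyl rim profile in angle
tc=np.array([0.646,.007])
E
```

```text
rim 713 0.11145881328566579 (array([553.7, 183.1]), array([202.6, 142.6]), 1.9)
wall 279 0.0900777453632862 (array([558.2, 182.7]), array([ 45.1, 118.5]), 2.2) [0.55328867 0.18546658 0.09007775]
floor 1296 0.05005789999389266
cone 0.01 133 [0.5715 0.37   0.0274] [0.5572 0.3561] [0.5896 0.3881] 0.03898963880136219
cone 0.02 110 [0.5722 0.3712 0.0299] [0.5579 0.3565] [0.5879 0.3881] 0.03898963880136219
cone 0.03 43 [0.5729 0.3719 0.035 ] [0.5652 0.3629] [0.5816 0.3822] 0.03898963880136219
cone 0.01 126 [ 0.4441 -0.0012  0.0284] [ 0.4294 -0.0172] [0.461  0.0147] 0.03979693110435911
cone 0.02 112 [ 0.4445 -0.0012  0.0298] [ 0.4294 -0.0168] [0.461  0.0147] 0.03979693110435911
cone 0.03 43 [ 0.444  -0.0015  0.0349] [ 0.4344 -0.0114] [0.4524 0.0069] 0.03979693110435911
tin rim 99 [0.64357219 0.00320442 0.02502554]
disc 270 [0.44643679 0.38776432 0.02199384] (array([446.6, 386.5]), array([54.3, 54.1]), 68.5) 0.014083778141730468
knob 72 [0.44666499 0.3861361  0.03353518] (array([447.5, 386.6]), array([33.9, 12.9]), 0.7)
dash 7 [0.46832834 0.38547488 0.01704838] [233.14285714 107.28571429]
```

```bash
cat >> h.py <<'E'
def rimfit(P,x0,a=.0975,b=.0655):
    from scipy.optimize import least_squares
    def f(q):
        c,s=np.cos(q[2]),np.sin(q[2]); X=P[:,0]-q[0];Y=P[:,1]-q[1]
        u=np.abs(c*X+s*Y)-a; v=np.abs(-s*X+c*Y)-b
        return np.where((u>0)|(v>0),np.hypot(np.maximum(u,0),np.maximum(v,0)),np.maximum(u,v))
    s=least_squares(f,x0,loss='soft_l1',f_scale=.003); return s.x, np.abs(f(s.x)).mean()
E
python3 - <<'E'
from h import *
z=np.load('t1.npz');p=z['p'];d=z['d'];W=world('top',d)
P,_=blob(W,(.557,.183),.15,.107,.117); print('rim',rimfit(P,[.555,.183,.0]))
P,_=blob(W,(.555,.183),.05,.084,.096); P=P[abs(P[:,0]-.555)<.012]
print(len(P),P.mean(0)); k=np.polyfit(P[:,1],P[:,0],1); print('wall yaw',np.degrees(-np.arctan(k[0])), rect(P))
b,g,rr=[p[...,i].astype(int) for i in range(3)]
m=(rr>130)&(g<110)&(b<80)&(np.hypot(W[...,0]-.65,W[...,1]-.183)<.09); Q=W[m]; print('orange',m.sum(),Q.mean(0),np.degrees(-np.arctan(np.polyfit(Q[:,1],Q[:,0],1)[0])))
# tin notch via scene+top
for n in ['top','scene']:
    if n=='scene':
        p,d=avg('scene',6); np.savez('s1.npz',p=p,d=d); W=world('scene',d)
    b,g,rr=[p[...,i].astype(int) for i in range(3)]
    P,_=blob(W,(.645,.005),.04,.047,.055);c=circ(P); print(n,'tin',c,len(P))
    m=(rr>110)&(g<70)&(b<80)&(np.hypot(W[...,0]-.645,W[...,1]-.005)<.045); print(m.sum())
    for v,u in np.argwhere(m):
        q=W[v,u]; rad=np.hypot(q[0]-c[0],q[1]-c[1])
        if rad>.023: print(u,v,q.round(4),rad.round(4),np.degrees(np.arctan2(q[1]-c[1],q[0]-c[0])).round())
    P,_=blob(W,(.645,.005),.04,.044,.058); a=np.degrees(np.arctan2(P[:,1]-c[1],P[:,0]-c[0])); print(np.histogram(a,bins=range(-180,181,15))[0])
    P,_=blob(W,(.443,.383),.05,.028,.04); print('knob',len(P),P.mean(0),rect(P))
    P,_=blob(W,(.443,.383),.05,.009,.018); print('disc',len(P),P.mean(0),rect(P))
    for c0 in [(.57,.372),(.444,.0)]:
        P,_=blob(W,c0,.035,.012,.05); print('cone',len(P),P.mean(0),P.min(0).round(3),P.max(0).round(3))
    P,_=blob(W,(.557,.183),.15,.107,.117); print('rim',rimfit(P,[.555,.183,.0]))
E
```

```text
rim (array([0.55246051, 0.18270019, 0.03368516]), np.float64(0.0021430981369188603))
206 [0.55249845 0.18399832 0.08978121]
wall yaw 1.9402712555452013 (array([552.5, 182.7]), array([12.3, 98.7]), 1.9)
orange 206 [0.66830736 0.17363471 0.06133093] 7.666567964909713
top tin [0.64371243 0.0031135  0.02504921] 95
79
[5 6 5 5 5 2 3 4 4 5 1 3 5 6 5 4 5 5 5 4 5 5 5 5]
knob 72 [0.44666499 0.3861361  0.03353518] (array([447.5, 386.6]), array([33.9, 12.9]), 0.7)
disc 270 [0.44587349 0.38521136 0.01408378] (array([446.6, 386.5]), array([54.3, 54.1]), 68.5)
cone 126 [0.57181474 0.37047706 0.02833139] [0.557 0.356 0.016] [0.59  0.388 0.039]
cone 126 [ 0.44405162 -0.00118718  0.02838571] [ 0.429 -0.017  0.014] [0.461 0.015 0.04 ]
rim (array([0.55246051, 0.18270019, 0.03368516]), np.float64(0.0021430981369188603))
scene tin [0.64766779 0.0027167  0.02512787] 96
48
[3 7 6 7 9 6 7 7 3 6 1 0 6 6 6 9 6 8 8 6 6 4 2 6]
knob 96 [0.45095215 0.38714348 0.03280867] (array([449.9, 386.4]), array([12.2, 35.7]), 88.7)
disc 310 [0.45403718 0.39013681 0.01362484] (array([450.5, 386.6]), array([54.1, 54.3]), 21.5)
cone 205 [0.58006949 0.37618438 0.02676659] [0.561 0.357 0.012] [0.593 0.388 0.038]
cone 106 [0.4524884  0.00290804 0.02560818] [ 0.435 -0.015  0.012] [0.465 0.013 0.038]
rim (array([0.55660826, 0.18298717, 0.03255759]), np.float64(0.0020758564773979637))
```

```bash
python3 - <<'E'
from h import *
for n,f,c in [('top','t1.npz',(.6437,.0031)),('scene','s1.npz',(.6477,.0027))]:
    d=np.load(f)['d'];W=world(n,d);P,_=blob(W,c,.045,.02,.06)
    rel=P[:,:2]-c; rad=np.hypot(*rel.T); ang=np.degrees(np.arctan2(rel[:,1],rel[:,0])); m=(rad>.0215)&(rad<.028)&(abs(ang+20)<50)
    o=np.argsort(ang[m]); print(n,[(int(a),int(z*1000)) for a,z in zip(ang[m][o],P[m][o][:,2])])
p=np.load('t1.npz')['p']; s=np.load('s1.npz')['p']
cv2.imwrite('pics/tin.png',np.hstack([cv2.resize(p[156:184,240:268],(390,390),interpolation=cv2.INTER_CUBIC),cv2.resize(s[196:230,196:230],(390,390),interpolation=cv2.INTER_CUBIC)]))
E
```

```text
top [(-69, 49), (-69, 52), (-63, 34), (-62, 50), (-61, 41), (-57, 46), (-57, 50), (-53, 49), (-49, 51), (-48, 35), (-47, 43), (-44, 50), (-40, 50), (-39, 37), (-38, 46), (-35, 48), (-33, 34), (-32, 50), (-30, 37), (-29, 47), (-25, 43), (-23, 34), (-22, 39), (-19, 40), (-17, 34), (-15, 39), (-14, 41), (-9, 37), (-8, 41), (-7, 41), (-2, 34), (-2, 44), (-1, 47), (-1, 51), (3, 35), (4, 49), (4, 45), (4, 50), (10, 50), (10, 38), (11, 48), (16, 49), (17, 38), (18, 48), (18, 34), (22, 51), (24, 50), (24, 41), (25, 34), (27, 49), (29, 47)]
scene [(-68, 39), (-67, 43), (-67, 49), (-66, 36), (-64, 34), (-62, 49), (-61, 48), (-60, 45), (-60, 41), (-59, 35), (-58, 39), (-53, 49), (-52, 34), (-50, 51), (-45, 50), (-44, 43), (-44, 47), (-43, 50), (-41, 41), (-39, 38), (-36, 49), (-36, 49), (-33, 43), (-33, 40), (-32, 47), (-31, 41), (-31, 48), (-27, 46), (-25, 29), (-21, 41), (-19, 39), (-13, 38), (-6, 20), (-4, 24), (-4, 27), (-4, 31), (-1, 35), (1, 40), (3, 50), (3, 47), (4, 44), (5, 27), (6, 50), (6, 31), (7, 21), (7, 25), (9, 35), (10, 39), (10, 49), (11, 43), (13, 23), (14, 20), (14, 47), (15, 30), (15, 27), (17, 50), (19, 35), (21, 46), (21, 40), (22, 43), (22, 49), (22, 22), (23, 32), (25, 26), (25, 36), (26, 49), (26, 30), (28, 47), (28, 44), (29, 41)]
```

View pics/tin.png

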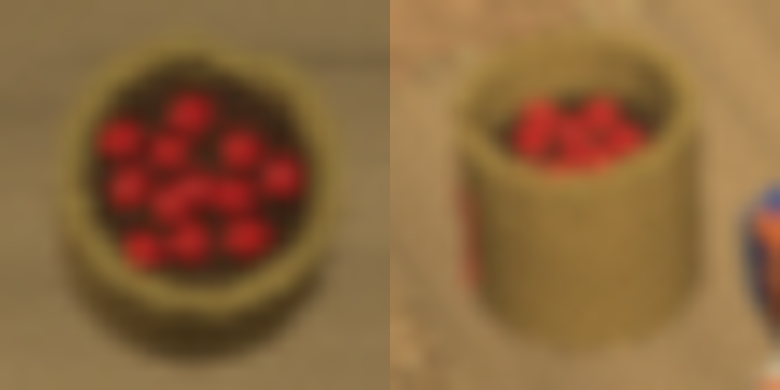

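```bash
cat >> h.py <<'E'
def go(xyz,yaw,claw,n=None,start=None,level=True):
    """rows from the present pose to tool-down pose with tool-y at yaw (deg). prints calls"""
    s=telemetry.read_state()
    p=np.array(s['eef_pos'],float); M=R.from_rotvec(s['orientation'])
    if start is not None:
        p=np.array(start[:3],float); y0=np.radians(start[3]); M=dn(y0)
    T=dn(np.radians(yaw)); xyz=np.array(xyz,float)
    dr=(M.inv()*T).as_rotvec(degrees=True)
    if n is None: n=int(np.ceil(max(np.abs(M.inv().apply(xyz-p)).max()/.03, np.linalg.norm(xyz-p)/.03, np.abs(dr).max()/4,1)))
    rows=[]
    for i in range(n):
        k=n-i
        sh=np.clip(M.inv().apply((xyz-p)/k)/.03,-1,1).round(2)
        rv=np.clip((M.inv()*T).as_rotvec(degrees=True)/k/4,-1,1).round(2)
        p=p+M.apply(sh*.03); M=M*R.from_rotvec(rv*4,degrees=True)
        rows.append([*sh,*rv,claw])
    for j in range(0,n,10):
        print('CALL',len(rows[j:j+10]),','.join('%g'%(v+0) for rw in rows[j:j+10] for v in rw))
    print('end',p.round(4))
def dn(y):
    c,s_=np.cos(y),np.sin(y); return R.from_matrix(np.array([[0,c,s_],[0,s_,-c],[-1,0,0]],float))
E
python3 -c "
from h import *
go((.5545,.183,.20),1.9,0)"
```

```text
CALL 10 0.04,-0.65,-0.72,-0.62,0,0,0,0.04,-0.62,-0.74,-0.62,0,0,0,0.04,-0.59,-0.77,-0.62,0,0,0,0.04,-0.55,-0.79,-0.61,0,0,0,0.04,-0.52,-0.82,-0.62,0,0,0,0.04,-0.48,-0.84,-0.61,0,0,0,0.04,-0.45,-0.86,-0.62,0,0,0,0.04,-0.41,-0.88,-0.61,0,0,0,0.04,-0.37,-0.89,-0.62,0,0,0,0.04,-0.33,-0.91,-0.61,0,0,0
CALL 10 0.04,-0.29,-0.92,-0.62,0,0,0,0.04,-0.25,-0.93,-0.61,0,0,0,0.04,-0.21,-0.94,-0.62,0,0,0,0.04,-0.17,-0.95,-0.61,0,0,0,0.04,-0.13,-0.96,-0.62,0,0,0,0.04,-0.09,-0.96,-0.61,0,0,0,0.04,-0.05,-0.97,-0.62,0,0,0,0.04,-0.01,-0.97,-0.61,0,0,0,0.04,0.03,-0.97,-0.62,0,0,0,0.04,0.07,-0.96,-0.61,0,0,0
CALL 7 0.03,0.12,-0.96,-0.62,0,0,0,0.04,0.16,-0.95,-0.61,0,0,0,0.03,0.2,-0.95,-0.62,0,0,0,0.04,0.24,-0.94,-0.61,0,0,0,0.03,0.28,-0.93,-0.62,0,0,0,0.04,0.31,-0.91,-0.61,0,0,0,0.03,0.36,-0.9,-0.62,0,0,0
end [0.5546 0.1831 0.2001]
```

Request:
step_arm:
  plan: [0.04,-0.65,-0.72,-0.62,0,0,0,0.04,-0.62,-0.74,-0.62,0,0,0,0.04,-0.59,-0.77,-0.62,0,0,0,0.04,-0.55,-0.79,-0.61,0,0,0,0.04,-0.52,-0.82,-0.62,0,0,0,0.04,-0.48,-0.84,-0.61,0,0,0,0.04,-0.45,-0.86,-0.62,0,0,0,0.04,-0.41,-0.88,-0.61,0,0,0,0.04,-0.37,-0.89,-0.62,0,0,0,0.04,-0.33,-0.91,-0.61,0,0,0]

```text
clock: 2.75
eef_pos: [0.3681, -0.2723, 0.2194]
orientation: [1.701, 0.795, -1.7]
wrist_force: [-0.0, -0.0, 1.0]
gripper_width: 0.0856
```

Request:
step_arm:
  plan: [0.04,-0.29,-0.92,-0.62,0,0,0,0.04,-0.25,-0.93,-0.61,0,0,0,0.04,-0.21,-0.94,-0.62,0,0,0,0.04,-0.17,-0.95,-0.61,0,0,0,0.04,-0.13,-0.96,-0.62,0,0,0,0.04,-0.09,-0.96,-0.61,0,0,0,0.04,-0.05,-0.97,-0.62,0,0,0,0.04,-0.01,-0.97,-0.61,0,0,0,0.04,0.03,-0.97,-0.62,0,0,0,0.04,0.07,-0.96,-0.61,0,0,0]

```text
clock: 4.0
eef_pos: [0.4779, -0.004, 0.2074]
orientation: [1.403, 1.071, -1.402]
wrist_force: [-0.9, -0.2, -0.1]
gripper_width: 0.0856
```

Request:
step_arm:
  plan: [0.03,0.12,-0.96,-0.62,0,0,0,0.04,0.16,-0.95,-0.61,0,0,0,0.03,0.2,-0.95,-0.62,0,0,0,0.04,0.24,-0.94,-0.61,0,0,0,0.03,0.28,-0.93,-0.62,0,0,0,0.04,0.31,-0.91,-0.61,0,0,0,0.03,0.36,-0.9,-0.62,0,0,0,0,0,0,0,0,0,0,0,0,0,0,0,0,0]

```text
clock: 5.12
eef_pos: [0.5545, 0.1827, 0.2]
orientation: [1.185, 1.224, -1.185]
wrist_force: [-0.3, 0.1, -0.4]
gripper_width: 0.0852
```

```bash
python3 -c "
from h import *
s=st()
p,d=optics.capture('scene');cv2.imwrite('pics/s2.png',p);np.savez('s2.npz',p=p,d=d)
p,d=optics.capture('top');cv2.imwrite('pics/t2.png',p);np.savez('t2.npz',p=p,d=d)
go((.5545,.183,.061),1.9,0)"
```

```text
t 5.12 pos [0.5545 0.1827 0.2   ] rv [ 1.1845  1.2244 -1.1854] w 0.0852 F [-0.3  0.1 -0.4] q [ 0.26  0.04  1.34 -0.    1.76  0.23]
CALL 5 0.93,0,0,0,0,0,0,0.93,0,-0.01,0,0,0,0,0.93,0,0,0,0,0,0,0.93,0,-0.01,-0.01,0,0,0,0.92,0,0,0,0,0,0
end [0.5546 0.1829 0.0611]
```

View pics/s2.png

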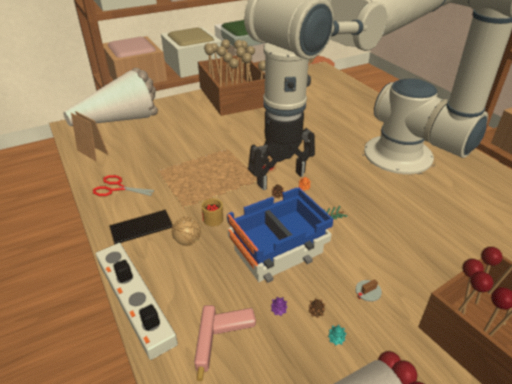

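View pics/t2.png

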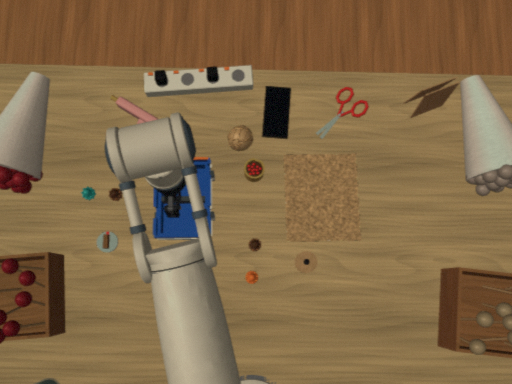

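```bash
cat >> h.py <<'E'
def proj(n,X):
    c,f=cal(n); T=np.array(c['T']); q=T[:3,:3].T@(np.array(X)-T[:3,3]); return np.array([c['cx']+f*q[0]/-q[2], c['cy']-f*q[1]/-q[2]]).round(1)
E
python3 - <<'E'
from h import *
for dx in (-.05,.05): print([proj(n,(.5545+dx,.183,.213)) for n in ('scene','top')])
for n in ('scene','top'):
    d=np.load(n[0]+'2.npz')['d'].astype(float); d[d<.1]=np.nan; W=world(n,d)
    m=(abs(W[...,0]-.5545)<.08)&(abs(W[...,1]-.183)<.03)&(W[...,2]>.19)&(W[...,2]<.25)
    P=W[m]; print(n,m.sum(), P[:,0].min(),P[:,0].max(),P[:,1].min(),P[:,1].max(),P[:,2].min())
E
```

```text
[array([301.1, 173.8]), array([175.3, 209.4])]
[array([260.5, 187.5]), array([177.1, 166.3])]
scene 274 0.4978562676668973 0.612998885064582 0.16945468260304009 0.19784969373538552 0.21350736042084983
top 8 0.5009390546601682 0.5106808975800265 0.17050587996639255 0.18127280965619086 0.217701058110233
```

Request:
step_arm:
  plan: [0.93,0.01,0,0,0,0,0,0.93,0.01,0,0,0,0,0,0.93,0.01,0,0,0,0,0,0.93,0,0,0,0,0,0,0.92,0,0,0,0,0,0,0,0,0,0,0,0,255,0,0,0,0,0,0,255,0,0,0,0,0,0,255,0,0,0,0,0,0,255,0,0,0,0,0,0,255]

```text
clock: 6.48
eef_pos: [0.5558, 0.1834, 0.0625]
orientation: [1.186, 1.224, -1.183]
wrist_force: [-1.7, -1.2, 5.0]
gripper_width: 0.0111
```

Request:
step_arm:
  plan: [0,0,0,0,0,0,255,0,0,0,0,0,0,255,0,0,0,0,0,0,255]

```text
clock: 6.85
eef_pos: [0.5558, 0.1834, 0.0625]
orientation: [1.185, 1.224, -1.183]
wrist_force: [-2.7, -0.5, 6.0]
gripper_width: 0.0114
```

Request:
step_arm:
  plan: [-0.2,0,0,0,0,0,255,-0.3,0,0,0,0,0,255,-0.3,0,0,0,0,0,255,-0.3,0,0,0,0,0,255,-0.3,0,0,0,0,0,255,-0.3,0,0,0,0,0,255,-0.3,0,0,0,0,0,255,0,0,0,0,0,0,255]

```text
clock: 7.85
eef_pos: [0.5561, 0.1833, 0.1222]
orientation: [1.186, 1.224, -1.183]
wrist_force: [-0.4, 0.6, -4.4]
gripper_width: 0.0111
```

```bash
python3 -c "
from h import *
s=st()
p,d=optics.capture('scene');cv2.imwrite('pics/s3.png',p)
go((.575,-.178,.122),91.9,255)"
```

```text
t 7.85 pos [0.5561 0.1833 0.1222] rv [ 1.186   1.2237 -1.183 ] w 0.0111 F [-0.4  0.6 -4.4] q [0.26 0.06 1.46 0.   1.62 0.23]
CALL 10 0,0.01,0.52,-0.98,0,0,255,0,-0.03,0.52,-0.98,0,0,255,0,-0.06,0.52,-0.98,0,0,255,0,-0.1,0.52,-0.98,0,0,255,0,-0.13,0.51,-0.98,0,0,255,0,-0.17,0.5,-0.98,0,0,255,0,-0.2,0.48,-0.98,0,0,255,0,-0.23,0.47,-0.98,0,0,255,0,-0.26,0.45,-0.98,0,0,255,0,-0.29,0.43,-0.98,0,0,255
CALL 10 0,-0.32,0.41,-0.98,0,0,255,0,-0.35,0.39,-0.98,0,0,255,0,-0.38,0.37,-0.98,0,0,255,0,-0.4,0.34,-0.98,0,0,255,0,-0.42,0.31,-0.98,0,0,255,0,-0.44,0.28,-0.97,0,0,255,0,-0.46,0.25,-0.98,0,0,255,0,-0.48,0.22,-0.97,0,0,255,0,-0.49,0.18,-0.98,0,0,255,-0.01,-0.51,0.15,-0.97,0,0,255
CALL 3 0,-0.51,0.12,-0.98,0,0,255,-0.01,-0.52,0.08,-0.97,0.01,0,255,0,-0.53,0.05,-0.98,0,0,255
end [ 0.575  -0.1781  0.1219]
```

View pics/s3.png

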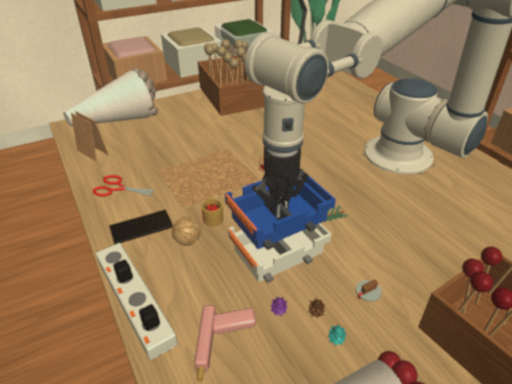

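The blue bin has come out level (px 280,205) and the white one stayed. I carry it to the mat with a quarter turn. I'll regrip it there turned the other way, because the last joint can't do a half turn in one go.

Request:
step_arm:
  plan: [0,0.01,0.52,-0.98,0,0,255,0,-0.03,0.52,-0.98,0,0,255,0,-0.06,0.52,-0.98,0,0,255,0,-0.1,0.52,-0.98,0,0,255,0,-0.13,0.51,-0.98,0,0,255,0,-0.17,0.5,-0.98,0,0,255,0,-0.2,0.48,-0.98,0,0,255,0,-0.23,0.47,-0.98,0,0,255,0,-0.26,0.45,-0.98,0,0,255,0,-0.29,0.43,-0.98,0,0,255]

```text
clock: 9.15
eef_pos: [0.5634, 0.026, 0.1202]
orientation: [0.664, 1.468, -0.665]
wrist_force: [0.8, 0.3, -4.5]
gripper_width: 0.0106
```

Request:
step_arm:
  plan: [0,-0.32,0.41,-0.98,0,0,255,0,-0.35,0.39,-0.98,0,0,255,0,-0.38,0.37,-0.98,0,0,255,0,-0.4,0.34,-0.98,0,0,255,0,-0.42,0.31,-0.98,0,0,255,0,-0.44,0.28,-0.97,0,0,255,0,-0.46,0.25,-0.98,0,0,255,0,-0.48,0.22,-0.97,0,0,255,0,-0.49,0.18,-0.98,0,0,255,-0.01,-0.51,0.15,-0.97,0,0,255]

```text
clock: 10.4
eef_pos: [0.5718, -0.1311, 0.1204]
orientation: [0.133, 1.568, -0.133]
wrist_force: [-0.3, -0.5, -4.8]
gripper_width: 0.0109
```

Request:
step_arm:
  plan: [0,-0.51,0.12,-0.98,0,0,255,-0.01,-0.52,0.08,-0.97,0.01,0,255,0,-0.53,0.05,-0.98,0,0,255,0,0,0,0,0,0,255]

```text
clock: 10.9
eef_pos: [0.5744, -0.1789, 0.1207]
orientation: [-0.024, 1.573, 0.025]
wrist_force: [-0.0, 0.5, -3.8]
gripper_width: 0.0108
```

```bash
python3 -c "
from h import *
s=st()
p,d=optics.capture('scene');cv2.imwrite('pics/s4.png',p)
go((.575,-.178,.0205),91.9,255,n=7)"
```

```text
t 10.9 pos [ 0.5744 -0.1789  0.1207] rv [-0.0242  1.5726  0.0247] w 0.0108 F [-0.   0.5 -3.8] q [-0.36  0.1   1.41 -0.    1.63 -1.96]
CALL 7 0.48,0,0,0,0,0,255,0.48,0,0,-0.01,0,0,255,0.48,0,0,0,-0.01,0,255,0.48,0,0.01,-0.01,0,0,255,0.47,0,0,0,-0.01,0,255,0.48,0,0.01,-0.01,0,-0.01,255,0.47,0,0,0,-0.01,0,255
end [ 0.5749 -0.178   0.0205]
```

View pics/s4.png

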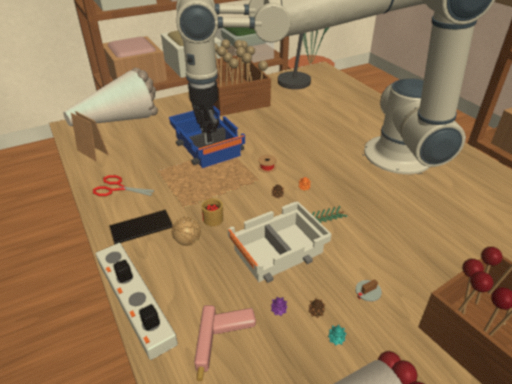

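Request:
step_arm:
  plan: [0.48,0,0,0,0,0,255,0.48,0,0,0,0,0,255,0.48,0,0,0,0,0,255,0.48,0,0,0,0,0,255,0.48,0,0,0,0,0,255,0.48,0,0,0,0,0,255,0.3,0,0,0,0,0,255,0.2,0,0,0,0,0,255,0,0,0,0,0,0,255]

```text
clock: 12.08
eef_pos: [0.5746, -0.1781, 0.0197]
orientation: [-0.026, 1.572, 0.026]
wrist_force: [-0.2, 0.3, -4.1]
gripper_width: 0.0109
```

Request:
step_arm:
  plan: [0,0,0,0,0,0,0,0,0,0,0,0,0,0,0,0,0,0,0,0,0,0,0,0,0,0,0,0,-0.5,0,0,0,0,0,0,-1,0,0,0,0,0,0,-1,0,0,0,0,0,0,-1,0,0,0,0,0,0,-0.5,0,0,0,0,0,0]

```text
clock: 13.2
eef_pos: [0.5757, -0.1785, 0.1435]
orientation: [-0.027, 1.567, 0.025]
wrist_force: [-0.4, -0.7, 0.1]
gripper_width: 0.0851
```

```bash
python3 -c "
from h import *
s=st()
# cone B first
go((.449,-.002,.13),1.9+60,0)"
```

```text
t 13.2 pos [ 0.5757 -0.1785  0.1435] rv [-0.0273  1.5674  0.025 ] w 0.0851 F [-0.4 -0.7  0.1] q [-0.36  0.1   1.38 -0.    1.66 -1.96]
CALL 8 0.05,0.75,-0.5,0.94,0.01,0,0,0.05,0.72,-0.55,0.94,0.01,0,0,0.06,0.68,-0.6,0.94,0.01,0,0,0.06,0.64,-0.64,0.94,0,0,0,0.05,0.6,-0.68,0.94,0.01,0,0,0.06,0.55,-0.72,0.93,0,0,0,0.05,0.5,-0.75,0.94,0.01,0.01,0,0.06,0.45,-0.79,0.93,0,0,0
end [ 0.449  -0.002   0.1299]
```

```bash
python3 -c "
from h import *
go((.449,-.002,.10),91.9,0)
go((.449,-.002,.005),91.9,0,start=(.449,-.002,.10,91.9))"
```

```text
CALL 8 0.18,0.75,-0.5,0,0.01,0,0,0.18,0.75,-0.5,0,0.01,0,0,0.18,0.75,-0.5,0,0,0,0,0.18,0.75,-0.51,0,0.01,0,0,0.18,0.76,-0.5,0,0,0.01,0,0.18,0.75,-0.51,0,0.01,0,0,0.18,0.76,-0.5,0,0,0.01,0,0.18,0.75,-0.51,0,0.01,0,0
end [ 0.4489 -0.002   0.0999]
CALL 4 0.79,0,0,0,0,0,0,0.79,0,0,0,0,0,0,0.79,0,0,0,0,0,0,0.8,0,0,0,0,0,0
end [ 0.449  -0.002   0.0049]
```

Request:
step_arm:
  plan: [0.18,0.75,-0.5,0,0.01,0,0,0.18,0.75,-0.5,0,0.01,0,0,0.18,0.75,-0.5,0,0,0,0,0.18,0.75,-0.51,0,0.01,0,0,0.18,0.76,-0.5,0,0,0.01,0,0.18,0.75,-0.51,0,0.01,0,0,0.18,0.76,-0.5,0,0,0.01,0,0.18,0.75,-0.51,0,0.01,0,0,0,0,0,0,0,0,0]

```text
clock: 14.32
eef_pos: [0.447, -0.0006, 0.0969]
orientation: [-0.026, 1.576, 0.029]
wrist_force: [-0.5, -0.3, -0.3]
gripper_width: 0.0852
```

```bash
python3 -c "
from h import *
s=st()
p,d=optics.capture('scene');cv2.imwrite('pics/s5.png',p);np.savez('s5.npz',p=p,d=d)
d=d.astype(float);d[d<.1]=np.nan;W=world('scene',d)
P,_=blob(W,(.45,0),.04,.012,.05);print(len(P),P.min(0),P.max(0))
P,_=blob(W,(.575,.372),.04,.012,.05);print(len(P),P.min(0),P.max(0))
P,_=blob(W,(.5565,.184),.15,.061,.071); print('white rim',rimfit(P,[.556,.184,.03]))
P,_=blob(W,(.576,-.178),.15,.063,.073); print('blue rim',rimfit(P,[.576,-.178,1.6]))
"
```

```text
t 14.32 pos [ 0.447  -0.0006  0.0969] rv [-0.0265  1.5755  0.0291] w 0.0852 F [-0.5 -0.3 -0.3] q [-0.08 -0.31  1.84  0.    1.62 -1.68]
106 [ 0.43405294 -0.01611883  0.01201279] [0.46537798 0.01484349 0.03933621]
208 [0.56098288 0.35647066 0.01208511] [0.59368271 0.38912014 0.04046962]
white rim (array([0.55667211, 0.18305755, 0.03148189]), np.float64(0.0021950153737465127))
blue rim (array([ 0.57848698, -0.17632111,  1.60439531]), np.float64(0.002283216669576477))
```

View pics/s5.png

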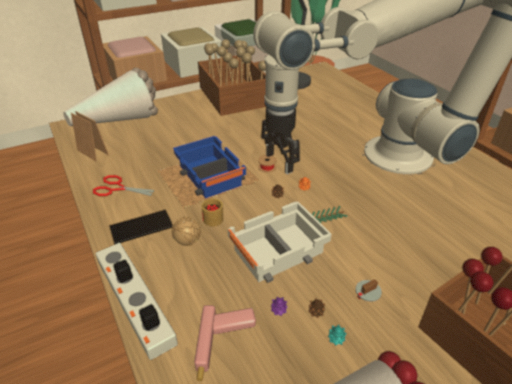

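Request:
step_arm:
  plan: [0.77,-0.02,0.03,0,0,0,0,0.77,-0.02,0.03,0,0,0,0,0.77,0,0,0,0,0,0,0.75,0,0,0,0,0,0,0,0,0,0,0,0,255,0,0,0,0,0,0,255,0,0,0,0,0,0,255,0,0,0,0,0,0,255,0,0,0,0,0,0,255]

```text
clock: 15.5
eef_pos: [0.4506, -0.0029, 0.0072]
orientation: [-0.026, 1.572, 0.027]
wrist_force: [0.3, -0.4, 6.4]
gripper_width: 0.0326
```

Request:
step_arm:
  plan: [-0.7,0,0,0,0,0,255,-1,0,0,0,0,0,255,-1,0,0,0,0,0,255,-0.5,0,0,0,0,0,255,0,0,0,0,0,0,255]

```text
clock: 16.12
eef_pos: [0.4503, -0.0028, 0.1023]
orientation: [-0.025, 1.573, 0.027]
wrist_force: [-0.4, -0.2, -0.8]
gripper_width: 0.033
```

```bash
python3 -c "
from h import *
s=st()
c,si=np.cos(.033),np.sin(.033)
for lx,ly in [(-.046,0),(.046,0)]: print(.5556+c*lx-si*ly,.182+si*lx+c*ly)
go((.5096,.1805,.10),91.9,255)"
```

```text
t 16.12 pos [ 0.4503 -0.0028  0.1023] rv [-0.0253  1.5728  0.0271] w 0.033 F [-0.4 -0.2 -0.8] q [-0.08 -0.31  1.83  0.    1.62 -1.69]
0.5096250447270673 0.1804822755019985
0.6015749552729327 0.1835177244980015
CALL 7 0.01,0.86,0.31,0,0,0,255,0.01,0.86,0.31,0,-0.01,0,255,0.01,0.86,0.31,0,0,0,255,0.01,0.87,0.31,0,-0.01,0,255,0.01,0.86,0.31,0,0,-0.01,255,0.01,0.87,0.31,0,-0.01,0,255,0.02,0.86,0.32,0,0,-0.01,255
end [0.5096 0.1804 0.1   ]
```

Request:
step_arm:
  plan: [0.01,0.86,0.31,0,0,0,255,0.01,0.86,0.31,0,0,0,255,0.01,0.86,0.31,0,-0.01,0,255,0.01,0.87,0.31,0,-0.01,0,255,0.01,0.86,0.31,0,0,0,255,0.01,0.87,0.31,0,-0.01,0,255,0.02,0.86,0.32,0,0,0,255,0,0,0,0,0,0,255]

```text
clock: 17.12
eef_pos: [0.5083, 0.1816, 0.0967]
orientation: [-0.027, 1.576, 0.029]
wrist_force: [-0.9, -0.3, -0.4]
gripper_width: 0.0325
```

Request:
step_arm:
  plan: [0.9,0,0,0,0,0,255,0.9,0,0,0,0,0,255,0.7,0,0,0,0,0,255,0.4,0,0,0,0,0,255,0,0,0,0,0,0,255]

```text
clock: 17.75
eef_pos: [0.5086, 0.18, 0.0119]
orientation: [-0.025, 1.573, 0.027]
wrist_force: [0.5, 0.1, 0.0]
gripper_width: 0.0324
```

Request:
step_arm:
  plan: [0,0,0,0,0,0,110,0,0,0,0,0,0,110,0,0,0,0,0,0,110,-0.7,0,0,0,0,0,110,-1,0,0,0,0,0,110,-1,0,0,0,0,0,110,-0.3,0,0,0,0,0,110]

```text
clock: 18.62
eef_pos: [0.5102, 0.1808, 0.1045]
orientation: [-0.024, 1.569, 0.028]
wrist_force: [0.2, 0.6, 0.6]
gripper_width: 0.0486
```

```bash
python3 -c "
from h import *
s=st()
go((.576,.3715,.10),91.9,0)"
```

```text
t 18.62 pos [0.5102 0.1808 0.1045] rv [-0.0242  1.5689  0.0281] w 0.0486 F [0.2 0.6 0.6] q [ 0.28 -0.06  1.6   0.    1.59 -1.33]
CALL 7 0.02,0.9,0.34,0,0,0,0,0.02,0.9,0.34,0,0,-0.01,0,0.03,0.9,0.35,0,0.01,0,0,0.02,0.89,0.34,0,0,-0.01,0,0.02,0.9,0.35,0,0.01,0,0,0.03,0.9,0.34,0,0,-0.01,0,0.02,0.89,0.35,0,0.01,0,0
end [0.5761 0.3715 0.1   ]
```

Request:
step_arm:
  plan: [0.02,0.9,0.34,0,0,0,95,0.02,0.9,0.34,0,0,0,95,0.03,0.9,0.35,0,0.01,0,95,0.02,0.89,0.34,0,0,-0.01,95,0.02,0.9,0.35,0,0,0,95,0.03,0.9,0.34,0,0,0,95,0.02,0.89,0.35,0,0.01,0,95,0,0,0,0,0,0,95,0,0,0,0,0,0,95]

```text
clock: 19.75
eef_pos: [0.5746, 0.3706, 0.0961]
orientation: [-0.027, 1.576, 0.026]
wrist_force: [-0.5, 0.1, 0.0]
gripper_width: 0.0535
```

```bash
python3 -c "
from h import *
s=st()
p,d=optics.capture('scene');cv2.imwrite('pics/s6.png',p);np.savez('s6.npz',p=p,d=d)
d=d.astype(float);d[d<.1]=np.nan;W=world('scene',d)
P,_=blob(W,(.575,.372),.035,.012,.042);print(len(P),P.min(0),P.max(0))
P,_=blob(W,(.5,.18),.035,.012,.06);print(len(P),P.min(0),P.max(0))
go((.576,.3715,.006),91.9,95)
"
```

```text
t 19.75 pos [0.5746 0.3706 0.0961] rv [-0.0266  1.5756  0.0258] w 0.0535 F [-0.5  0.1  0. ] q [ 0.52  0.33  1.19  0.    1.62 -1.08]
210 [0.56028178 0.35726608 0.01209072] [0.59325567 0.38901279 0.04122643]
127 [0.46918734 0.16274488 0.01208092] [0.52343388 0.19638128 0.04642732]
CALL 4 0.75,0.01,0.01,0,-0.02,0,95,0.76,0.01,0.01,0,-0.01,0,95,0.75,0.01,0.02,0,-0.02,0,95,0.76,0.01,0.01,0,-0.01,0,95
end [0.576  0.3716 0.006 ]
```

View pics/s6.png

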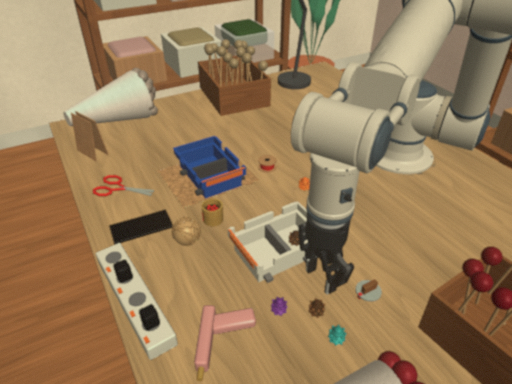

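Cone B sits in the white bin (px 296,238). Cone A is still at (317,308), so I grasp it next.

Request:
step_arm:
  plan: [0.75,0.01,0.01,0,0,0,95,0.76,0.01,0.01,0,0,0,95,0.75,0.01,0.01,0,0,0,95,0.72,0,0,0,0,0,95,0,0,0,0,0,0,255,0,0,0,0,0,0,255,0,0,0,0,0,0,255,0,0,0,0,0,0,255]

```text
clock: 20.8
eef_pos: [0.5761, 0.3725, 0.0091]
orientation: [-0.025, 1.573, 0.027]
wrist_force: [0.3, 0.1, 0.3]
gripper_width: 0.0325
```

Request:
step_arm:
  plan: [-0.7,0,0,0,0,0,255,-1,0,0,0,0,0,255,-1,0,0,0,0,0,255,-0.5,0,0,0,0,0,255,0,0,0,0,0,0,255]

```text
clock: 21.42
eef_pos: [0.5767, 0.3726, 0.1064]
orientation: [-0.024, 1.571, 0.028]
wrist_force: [-0.5, -0.6, -0.5]
gripper_width: 0.0322
```

```bash
python3 -c "
from h import *
s=st()
go((.6016,.1835,.10),91.9,255)"
```

```text
t 21.43 pos [0.5767 0.3726 0.1064] rv [-0.0241  1.5708  0.0283] w 0.0322 F [-0.5 -0.6 -0.5] q [ 0.52  0.33  1.18  0.    1.63 -1.08]
CALL 7 0.03,-0.9,0.09,0,0,-0.01,255,0.03,-0.9,0.09,0,0,0,255,0.03,-0.91,0.09,0,0,-0.01,255,0.03,-0.9,0.09,0,0,0,255,0.03,-0.91,0.09,0,0,-0.01,255,0.03,-0.9,0.08,0,0,0,255,0.02,-0.91,0.09,0,0,-0.01,255
end [0.6016 0.1835 0.1001]
```

Request:
step_arm:
  plan: [0.03,-0.9,0.09,0,0,0,255,0.03,-0.9,0.09,0,0,0,255,0.03,-0.91,0.09,0,0,0,255,0.03,-0.9,0.09,0,0,0,255,0.03,-0.91,0.09,0,0,0,255,0.03,-0.9,0.08,0,0,0,255,0.02,-0.91,0.09,0,0,0,255,0,0,0,0,0,0,255]

```text
clock: 22.42
eef_pos: [0.6004, 0.181, 0.0959]
orientation: [-0.024, 1.577, 0.024]
wrist_force: [-0.4, 0.9, -0.6]
gripper_width: 0.0326
```

Request:
step_arm:
  plan: [0.9,0,0,0,0,0,255,0.9,0,0,0,0,0,255,0.7,0,0,0,0,0,255,0.3,0,0,0,0,0,255,0,0,0,0,0,0,255]

```text
clock: 23.05
eef_pos: [0.6002, 0.1832, 0.013]
orientation: [-0.026, 1.575, 0.027]
wrist_force: [-0.1, 1.1, -0.1]
gripper_width: 0.033
```

Request:
step_arm:
  plan: [0,0,0,0,0,0,110,0,0,0,0,0,0,110,0,0,0,0,0,0,110,-0.7,0,0,0,0,0,110,-1,0,0,0,0,0,110,-1,0,0,0,0,0,110,-1,0,0,0,0,0,110]

```text
clock: 23.92
eef_pos: [0.6012, 0.183, 0.1278]
orientation: [-0.025, 1.572, 0.027]
wrist_force: [0.7, 0.1, -0.3]
gripper_width: 0.0485
```

```bash
python3 -c "
from h import *
s=st()
go((.576,-.1785,.14),-88.1,0)"
```

```text
t 23.93 pos [0.6012 0.183  0.1278] rv [-0.0252  1.572   0.0271] w 0.0485 F [ 0.7  0.1 -0.3] q [ 0.24  0.17  1.33  0.    1.65 -1.36]
CALL 10 -0.01,-0.27,-0.03,-1,0,0,0,-0.01,-0.26,-0.05,-1,0,0,0,-0.01,-0.26,-0.06,-1,0,0,0,-0.01,-0.26,-0.08,-1,0,0,0,-0.01,-0.25,-0.1,-1,0,0,0,-0.01,-0.24,-0.12,-1,0,0,0,-0.01,-0.23,-0.13,-1,0,0,0,-0.01,-0.22,-0.15,-1,0,0,0,-0.01,-0.21,-0.16,-1,0,0,0,-0.01,-0.2,-0.18,-1,0,0,0
CALL 10 -0.01,-0.19,-0.19,-1,0,0,0,-0.01,-0.17,-0.21,-1,0,0,0,-0.01,-0.16,-0.22,-1,0,0,0,-0.01,-0.14,-0.23,-1,0,0,0,-0.01,-0.13,-0.24,-1,0,0,0,-0.01,-0.11,-0.24,-1,0,0,0,-0.01,-0.09,-0.25,-1,0,0,0,-0.01,-0.07,-0.26,-1,0,0,0,-0.01,-0.06,-0.26,-1,0,0,0,-0.01,-0.04,-0.27,-1,0,0,0
CALL 10 -0.01,-0.02,-0.27,-1,0,0,0,-0.01,0,-0.27,-1,0,0,0,-0.01,0.02,-0.27,-1,0,0,0,-0.01,0.04,-0.27,-1,0,0,0,-0.01,0.06,-0.26,-1,0,0,0,-0.01,0.07,-0.26,-1,0,0,0,-0.01,0.09,-0.25,-1,0,0,0,-0.01,0.11,-0.25,-1,0,0,0,-0.01,0.13,-0.24,-1,0,0,0,-0.01,0.14,-0.23,-1,0,0,0
CALL 10 -0.01,0.16,-0.22,-1,0,0,0,-0.01,0.17,-0.2,-1,0,0,0,-0.01,0.18,-0.19,-1,0,0,0,-0.01,0.2,-0.18,-1,0,0,0,-0.01,0.21,-0.17,-1,0,0,0,-0.01,0.22,-0.15,-1,0,0,0,-0.01,0.23,-0.13,-1,0,0,0,-0.01,0.24,-0.12,-1,0,0,0,-0.01,0.25,-0.1,-1,0,0,0,0,0.25,-0.08,-1,0,0,0
CALL 5 -0.01,0.26,-0.07,-1,0,0,0,0,0.26,-0.05,-1,0.01,0,0,-0.01,0.27,-0.03,-1,0,0,0,0,0.27,-0.01,-1,0.01,0.01,0,-0.01,0.27,0.01,-1,0,0,0
end [ 0.5761 -0.1786  0.14  ]
```

```bash
python3 -c "
from h import *
p,d=optics.capture('scene');cv2.imwrite('pics/s7.png',p);np.savez('s7.npz',p=p,d=d)
go((.585,.0,.14),1.9,0)
go((.576,-.1785,.14),-88.1,0,start=(.585,0,.14,1.9))"
```

```text
CALL 10 -0.01,-0.26,-0.03,0.98,0,0,0,-0.01,-0.27,-0.02,0.98,0,0,0,-0.01,-0.27,0,0.98,0,0,0,-0.01,-0.27,0.02,0.98,0,0,0,-0.01,-0.26,0.04,0.98,0,0,0,-0.01,-0.26,0.06,0.98,0,-0.01,0,-0.01,-0.26,0.07,0.98,0,0,0,-0.01,-0.25,0.09,0.98,0,-0.01,0,-0.01,-0.24,0.11,0.98,0,-0.01,0,-0.01,-0.24,0.12,0.98,0,0,0
CALL 10 -0.01,-0.23,0.14,0.98,0,-0.01,0,-0.01,-0.22,0.16,0.98,0,0,0,-0.01,-0.21,0.17,0.98,0,-0.01,0,-0.01,-0.19,0.18,0.98,0,0,0,-0.01,-0.18,0.2,0.98,0,-0.01,0,-0.01,-0.17,0.21,0.98,0,-0.01,0,-0.01,-0.15,0.22,0.97,0,0,0,-0.01,-0.14,0.23,0.98,0,-0.01,0,-0.01,-0.12,0.24,0.97,0,0,0,-0.01,-0.1,0.24,0.98,0,-0.01,0
CALL 3 -0.01,-0.09,0.25,0.97,0.01,0,0,-0.01,-0.07,0.26,0.98,0,-0.01,0,-0.01,-0.05,0.26,0.97,0.01,0,0
end [ 5.850e-01 -1.000e-04  1.399e-01]
CALL 10 0,-0.02,0.26,0.98,0,0,0,0,0,0.26,0.98,0,0,0,0,0.01,0.26,0.98,0,0,0,0,0.03,0.26,0.98,0,0,0,0,0.05,0.25,0.98,0,0,0,0,0.07,0.25,0.98,0,0,0,0,0.08,0.25,0.98,0,0,0,0,0.1,0.24,0.98,0,0,0,0,0.12,0.23,0.98,0,0,0,0,0.13,0.22,0.98,0,0,0
CALL 10 0,0.15,0.21,0.98,0,0,0,0,0.16,0.2,0.98,0,0,0,0,0.17,0.19,0.98,0,0,0,0,0.19,0.18,0.98,0,0,0,0,0.2,0.17,0.98,0,0,0,0,0.21,0.15,0.97,0,0,0,0,0.22,0.14,0.98,0,0,0,0,0.23,0.12,0.97,0,0,0,0,0.23,0.11,0.98,0,0,0,0,0.24,0.09,0.97,0,0,0
CALL 3 0,0.25,0.08,0.98,0,0,0,0,0.25,0.06,0.97,0,0,0,0,0.26,0.04,0.98,0,0,0
end [ 0.5759 -0.1786  0.14  ]
```

View pics/s7.png

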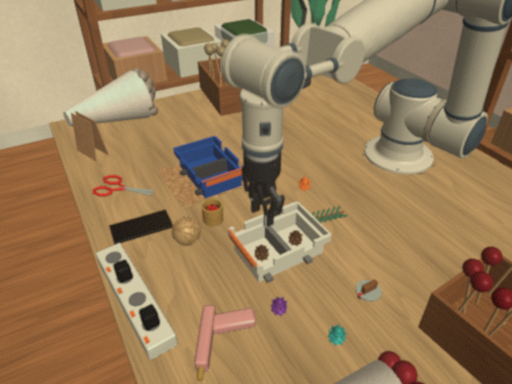

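Both brown cones now stand in the white bin (px 262,252 and 295,238). I fly to the blue bin and turn the gripper the other way.

Request:
step_arm:
  plan: [-0.01,-0.26,-0.03,0.98,0,0,0,-0.01,-0.27,-0.02,0.98,0,0,0,-0.01,-0.27,0,0.98,0,0,0,-0.01,-0.27,0.02,0.98,0,0,0,-0.01,-0.26,0.04,0.98,0,0,0,-0.01,-0.26,0.06,0.98,0,-0.01,0,-0.01,-0.26,0.07,0.98,0,0,0,-0.01,-0.25,0.09,0.98,0,0,0,-0.01,-0.24,0.11,0.98,0,-0.01,0,-0.01,-0.24,0.12,0.98,0,0,0]

```text
clock: 25.22
eef_pos: [0.5934, 0.103, 0.1293]
orientation: [0.511, 1.512, -0.512]
wrist_force: [-0.4, 0.7, -0.6]
gripper_width: 0.0852
```

Request:
step_arm:
  plan: [-0.01,-0.23,0.14,0.98,0,0,0,-0.01,-0.22,0.16,0.98,0,0,0,-0.01,-0.21,0.17,0.98,0,-0.01,0,-0.01,-0.19,0.18,0.98,0,0,0,-0.01,-0.18,0.2,0.98,0,0,0,-0.01,-0.17,0.21,0.98,0,0,0,-0.01,-0.15,0.22,0.97,0,0,0,-0.01,-0.14,0.23,0.98,0,-0.01,0,-0.01,-0.12,0.24,0.97,0,0,0,-0.01,-0.1,0.24,0.98,0,0,0]

```text
clock: 26.48
eef_pos: [0.5857, 0.023, 0.1325]
orientation: [1.032, 1.313, -1.037]
wrist_force: [-0.1, -0.8, -0.1]
gripper_width: 0.0855
```

Request:
step_arm:
  plan: [-0.01,-0.09,0.25,0.97,0,0,0,-0.01,-0.07,0.26,0.98,0,0,0,-0.01,-0.05,0.26,0.97,0,0,0,0,-0.02,0.26,0.98,0,0,0,0,0,0.26,0.98,0,0,0,0,0.01,0.26,0.98,0,0,0,0,0.03,0.26,0.98,0,0,0,0,0.05,0.25,0.98,0,0,0,0,0.07,0.25,0.98,0,0,0,0,0.08,0.25,0.98,0,0,0]

```text
clock: 27.72
eef_pos: [0.5807, -0.0554, 0.1335]
orientation: [1.528, 0.963, -1.534]
wrist_force: [0.6, 1.1, -0.2]
gripper_width: 0.0857
```

Request:
step_arm:
  plan: [0,0.1,0.24,0.98,0,0,0,0,0.12,0.23,0.98,0,0,0,0,0.13,0.22,0.98,0,0,0,0,0.15,0.21,0.98,0,0,0,0,0.16,0.2,0.98,0,0,0,0,0.17,0.19,0.98,0,0,0,0,0.19,0.18,0.98,0,0,0,0,0.2,0.17,0.98,0,0,0,0,0.21,0.15,0.97,0,0,0,0,0.22,0.14,0.98,0,0,0]

```text
clock: 28.98
eef_pos: [0.577, -0.133, 0.1336]
orientation: [1.974, 0.441, -1.982]
wrist_force: [-0.3, -0.1, -0.3]
gripper_width: 0.0852
```

Request:
step_arm:
  plan: [0,0.23,0.12,0.97,0,0,0,0,0.23,0.11,0.98,0,0,0,0,0.24,0.09,0.97,0,0,0,0,0.25,0.08,0.98,0,0,0,0,0.25,0.06,0.97,0,0,0,0,0.26,0.04,0.98,0,0,0,0,0,0,0,0,0,0]

```text
clock: 29.85
eef_pos: [0.5742, -0.1796, 0.1334]
orientation: [2.2, 0.034, -2.208]
wrist_force: [0.7, 0.0, 0.4]
gripper_width: 0.0853
```

```bash
python3 -c "
from h import *
s=st()
M=R.from_rotvec(s['orientation']).as_matrix(); print(np.degrees(np.arctan2(M[1,1],M[0,1])))
go((.576,-.178,.0195),-88.1,0)"
```

```text
t 29.85 pos [ 0.5742 -0.1796  0.1334] rv [ 2.1997  0.0345 -2.208 ] w 0.0853 F [0.7 0.  0.4] q [-0.36  0.1   1.39 -0.    1.65  1.18]
-88.10207616119399
CALL 4 0.95,-0.01,-0.02,0,0.01,-0.01,0,0.95,-0.02,-0.02,0,0.01,-0.01,0,0.95,-0.01,-0.02,0,0.02,0,0,0.95,-0.02,-0.01,0,0.01,-0.01,0
end [ 0.5759 -0.1779  0.0194]
```

Request:
step_arm:
  plan: [0.95,-0.01,-0.02,0,0.01,-0.01,0,0.95,-0.02,-0.02,0,0.01,-0.01,0,0.95,-0.01,-0.02,0,0.01,0,0,0.95,-0.02,0,0,0.01,-0.01,0,0,0,0,0,0,0,0,0,0,0,0,0,0,255,0,0,0,0,0,0,255,0,0,0,0,0,0,255,0,0,0,0,0,0,255,0,0,0,0,0,0,255]

```text
clock: 31.1
eef_pos: [0.5756, -0.1777, 0.0189]
orientation: [2.203, 0.037, -2.206]
wrist_force: [-0.2, -0.9, 2.7]
gripper_width: 0.0106
```

Request:
step_arm:
  plan: [0,0,0,0,0,0,255,0,0,0,0,0,0,255,0,0,0,0,0,0,255,-0.3,0,0,0,0,0,255,-0.6,0,0,0,0,0,255,-0.8,0,0,0,0,0,255,-0.8,0,0,0,0,0,255,-0.8,0,0,0,0,0,255,-0.6,0,0,0,0,0,255,0,0,0,0,0,0,255]

```text
clock: 32.35
eef_pos: [0.5764, -0.1777, 0.1373]
orientation: [2.205, 0.036, -2.204]
wrist_force: [-0.0, -0.1, -4.8]
gripper_width: 0.0109
```

```bash
python3 -c "
from h import *
s=st()
M=R.from_rotvec(s['orientation']).as_matrix(); print(np.degrees(np.arctan2(M[1,1],M[0,1])))
go((.5556,.1825,.135),1.9,255)"
```

```text
t 32.35 pos [ 0.5764 -0.1777  0.1373] rv [ 2.2053  0.0364 -2.2036] w 0.0109 F [-0.  -0.1 -4.8] q [-0.36  0.1   1.39 -0.    1.65  1.18]
-88.08706947919435
CALL 10 0,-0.52,0.01,-0.98,0,0,255,0,-0.52,-0.02,-0.98,0,0,255,0,-0.52,-0.06,-0.98,0,0,255,0,-0.51,-0.09,-0.98,0,0,255,0,-0.51,-0.13,-0.98,0,0,255,0,-0.5,-0.16,-0.98,0,0,255,0,-0.48,-0.2,-0.98,0,0,255,0,-0.47,-0.23,-0.98,0,0,255,0,-0.45,-0.26,-0.98,0,0,255,0.01,-0.43,-0.29,-0.98,0,0,255
CALL 10 0,-0.41,-0.32,-0.98,0,0,255,0.01,-0.39,-0.35,-0.98,0,0,255,0,-0.37,-0.37,-0.98,0,0,255,0.01,-0.34,-0.4,-0.98,0,0,255,0,-0.31,-0.42,-0.98,0,0,255,0.01,-0.28,-0.44,-0.97,0,0,255,0,-0.25,-0.46,-0.98,0,0,255,0.01,-0.22,-0.48,-0.97,0,0,255,0,-0.19,-0.49,-0.98,0,0,255,0.01,-0.15,-0.5,-0.97,0,0,255
CALL 3 0,-0.12,-0.51,-0.98,0,0,255,0.01,-0.08,-0.52,-0.97,0,-0.01,255,0,-0.05,-0.52,-0.98,0,0,255
end [0.5557 0.1824 0.135 ]
```

Request:
step_arm:
  plan: [0,-0.52,0.01,-0.98,0,0,255,0,-0.52,-0.02,-0.98,0,0,255,0,-0.52,-0.06,-0.98,0,0,255,0,-0.51,-0.09,-0.98,0,0,255,0,-0.51,-0.13,-0.98,0,0,255,0,-0.5,-0.16,-0.98,0,0,255,0,-0.48,-0.2,-0.98,0,0,255,0,-0.47,-0.23,-0.98,0,0,255,0,-0.45,-0.26,-0.98,0,0,255,0.01,-0.43,-0.29,-0.98,0,0,255]

```text
clock: 33.6
eef_pos: [0.5658, -0.0206, 0.1332]
orientation: [1.8, 0.682, -1.808]
wrist_force: [0.6, 0.1, -5.3]
gripper_width: 0.0108
```

Request:
step_arm:
  plan: [0,-0.41,-0.32,-0.98,0,0,255,0.01,-0.39,-0.35,-0.98,0,0,255,0,-0.37,-0.37,-0.98,0,0,255,0.01,-0.34,-0.4,-0.98,0,0,255,0,-0.31,-0.42,-0.98,0,0,255,0.01,-0.28,-0.44,-0.97,0,0,255,0,-0.25,-0.46,-0.98,0,0,255,0.01,-0.22,-0.48,-0.97,0,0,255,0,-0.19,-0.49,-0.98,0,0,255,0.01,-0.15,-0.5,-0.97,0,0,255]

```text
clock: 34.85
eef_pos: [0.5569, 0.1359, 0.1319]
orientation: [1.33, 1.128, -1.336]
wrist_force: [0.5, -0.9, -5.1]
gripper_width: 0.0112
```

Request:
step_arm:
  plan: [0,-0.12,-0.51,-0.98,0,0,255,0.01,-0.08,-0.52,-0.97,0,0,255,0,-0.05,-0.52,-0.98,0,0,255,0,0,0,0,0,0,255,0,0,0,0,0,0,255]

```text
clock: 35.48
eef_pos: [0.5546, 0.1821, 0.1324]
orientation: [1.184, 1.227, -1.188]
wrist_force: [0.5, -0.9, -4.1]
gripper_width: 0.0106
```

```bash
python3 -c "
from h import *
s=st()
M=R.from_rotvec(s['orientation']).as_matrix(); print(np.degrees(np.arctan2(M[1,1],M[0,1])))
p,d=avg('scene',4);cv2.imwrite('pics/s8.png',p);W=world('scene',d)
P,_=blob(W,(.5565,.183),.15,.178,.192); print('blue rim',len(P),P[:,2].mean(),rimfit(P,[.556,.183,.03]))
P,_=blob(W,(.5565,.183),.15,.061,.071); print('white',len(P),rimfit(P,[.556,.183,.03]))
"
```

```text
t 35.48 pos [0.5546 0.1821 0.1324] rv [ 1.1839  1.227  -1.1884] w 0.0106 F [ 0.5 -0.9 -4.1] q [0.26 0.05 1.44 0.   1.65 0.23]
1.8295394719073428
blue rim 742 0.18225389833444897 (array([0.55758384, 0.18118651, 0.04025801]), np.float64(0.01561984060234177))
white 464 (array([0.55665015, 0.18389365, 0.02855515]), np.float64(0.0020204887371570754))
```

View pics/s8.png

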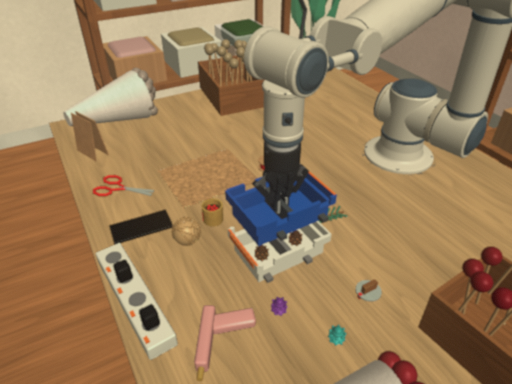

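```bash
python3 -c "
from h import *
p,d=avg('scene',4);W=world('scene',d)
P,_=blob(W,(.5565,.183),.15,.174,.19); P=P[(abs(P[:,0]-.5565)>.075)|(abs(P[:,1]-.183)>.055)];print('blue rim',len(P),P[:,2].mean(),rimfit(P,[.556,.183,.03]))
for lo in np.arange(.17,.2,.004): print(lo,len(P[(P[:,2]>lo)&(P[:,2]<lo+.004)]),end=';')
"
```

```text
blue rim 736 0.1804468472178521 (array([0.55787011, 0.18408048, 0.0283538 ]), np.float64(0.0018130889681317905))
0.17 0;0.17400000000000002 150;0.17800000000000002 309;0.18200000000000002 277;0.18600000000000003 0;0.19000000000000003 0;0.19400000000000003 0;0.19800000000000004 0;
```

Request:
step_arm:
  plan: [0.3,-0.04,0,0,0,0,255,0.3,0,0,0,0,0,255,0.3,0,0,0,0,0,255,0.3,0,0,0,0,0,255,0.3,0,0,0,0,0,255,0.2,0,0,0,0,0,255,0.12,0,0,0,0,0,255,0.07,0,0,0,0,0,255,0,0,0,0,0,0,255,0,0,0,0,0,0,255]

```text
clock: 37.12
eef_pos: [0.5538, 0.1827, 0.077]
orientation: [1.185, 1.227, -1.186]
wrist_force: [-0.1, -0.0, -3.9]
gripper_width: 0.0114
```

```bash
python3 -c "
from h import *
s=st()
p,d=avg('scene',4);cv2.imwrite('pics/s9.png',p);W=world('scene',d)
P,_=blob(W,(.5565,.183),.15,.115,.133); P=P[(abs(P[:,0]-.5565)>.075)|(abs(P[:,1]-.183)>.055)];print('blue rim',len(P),P[:,2].mean(),rimfit(P,[.556,.183,.03]))
"
```

```text
t 37.12 pos [0.5538 0.1827 0.077 ] rv [ 1.1845  1.2269 -1.1855] w 0.0114 F [-0.1 -0.  -3.9] q [0.26 0.07 1.52 0.   1.55 0.23]
blue rim 818 0.12325527124984584 (array([0.55676302, 0.18459356, 0.02923796]), np.float64(0.0017086808663528236))
```

View pics/s9.png

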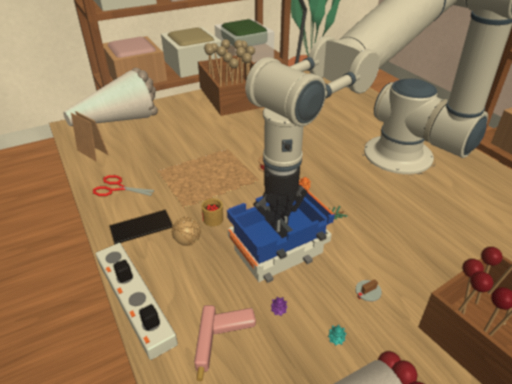

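Request:
step_arm:
  plan: [0.04,0,0,0,0,0,255,0.03,0,0,0,0,0,255,0,0,0,0,0,0,255]

```text
clock: 37.7
eef_pos: [0.5537, 0.1827, 0.0749]
orientation: [1.184, 1.227, -1.186]
wrist_force: [-0.7, -0.1, -1.8]
gripper_width: 0.0111
```

Request:
step_arm:
  plan: [0,0,0,0,0,0,200,0,0,0,0,0,0,100,0,0,0,0,0,0,0,0,0,0,0,0,0,0,-0.3,0,0,0,0,0,0,-0.8,0,0,0,0,0,0,-1,0,0,0,0,0,0,-1,0,0,0,0,0,0,-1,0,0,0,0,0,0]

```text
clock: 38.83
eef_pos: [0.5539, 0.1825, 0.1993]
orientation: [1.185, 1.227, -1.185]
wrist_force: [-0.7, 1.1, 0.0]
gripper_width: 0.0856
```

```bash
python3 -c "
from h import *
s=st()
go((.449,.386,.12),88.5,0)
"
```

```text
t 38.83 pos [0.5539 0.1825 0.1993] rv [ 1.1847  1.2268 -1.1853] w 0.0856 F [-0.7  1.1  0. ] q [0.26 0.04 1.34 0.   1.76 0.23]
CALL 10 0.12,-0.15,-0.31,-0.98,0,0,0,0.12,-0.13,-0.32,-0.98,0,0,0,0.12,-0.1,-0.33,-0.98,0,0,0,0.12,-0.08,-0.34,-0.98,0,0,0,0.12,-0.06,-0.34,-0.98,0,0,0,0.12,-0.03,-0.35,-0.99,0,0,0,0.12,-0.01,-0.35,-0.98,0,0,0,0.12,0.01,-0.35,-0.99,0,0,0,0.12,0.04,-0.34,-0.98,0,0,0,0.12,0.06,-0.34,-0.99,0,0,0
CALL 10 0.12,0.08,-0.34,-0.98,0,0,0,0.12,0.11,-0.33,-0.99,0,0,0,0.12,0.13,-0.32,-0.98,0,0,0,0.12,0.15,-0.31,-0.99,0,0,0,0.12,0.17,-0.3,-0.98,0,0,0,0.12,0.19,-0.29,-0.99,0,0,0,0.12,0.21,-0.27,-0.98,0,0,0,0.12,0.23,-0.26,-0.99,-0.01,0,0,0.12,0.25,-0.24,-0.98,0,0,0,0.13,0.26,-0.23,-0.99,-0.01,0,0
CALL 2 0.12,0.28,-0.21,-0.98,0,0,0,0.13,0.29,-0.19,-0.99,-0.01,-0.01,0
end [0.4489 0.3859 0.1199]
```

Request:
step_arm:
  plan: [0.12,-0.15,-0.31,-0.98,0,0,0,0.12,-0.13,-0.32,-0.98,0,0,0,0.12,-0.1,-0.33,-0.98,0,0,0,0.12,-0.08,-0.34,-0.98,0,0,0,0.12,-0.06,-0.34,-0.98,0,0,0,0.12,-0.03,-0.35,-0.99,0,0,0,0.12,-0.01,-0.35,-0.98,0,0,0,0.12,0.01,-0.35,-0.99,0,0,0,0.12,0.04,-0.34,-0.98,0,0,0,0.12,0.06,-0.34,-0.99,0,0,0]

```text
clock: 40.08
eef_pos: [0.5062, 0.2755, 0.1624]
orientation: [0.664, 1.469, -0.663]
wrist_force: [0.3, 0.1, 0.7]
gripper_width: 0.0852
```

Request:
step_arm:
  plan: [0.12,0.08,-0.34,-0.98,0,0,100,0.12,0.11,-0.33,-0.99,0,0,100,0.12,0.13,-0.32,-0.98,0,0,100,0.12,0.15,-0.31,-0.99,0,0,100,0.12,0.17,-0.3,-0.98,0,0,100,0.12,0.19,-0.29,-0.99,0,0,100,0.12,0.21,-0.27,-0.98,0,0,100,0.12,0.23,-0.26,-0.99,0,0,100,0.12,0.25,-0.24,-0.98,0,0,100,0.13,0.26,-0.23,-0.99,0,0,100]

```text
clock: 41.32
eef_pos: [0.4585, 0.3678, 0.1263]
orientation: [0.128, 1.569, -0.126]
wrist_force: [-0.1, -0.2, 0.0]
gripper_width: 0.0515
```

Request:
step_arm:
  plan: [0.12,0.28,-0.21,-0.98,0,0,100,0.13,0.29,-0.19,-0.99,0,0,100,0,0,0,0,0,0,100,0,0,0,0,0,0,100]

```text
clock: 41.82
eef_pos: [0.4491, 0.3858, 0.1187]
orientation: [0.022, 1.573, -0.021]
wrist_force: [-0.3, -0.4, -0.0]
gripper_width: 0.0516
```

```bash
python3 - <<'E'
from h import *
s=st()
p,d=avg('scene',5);cv2.imwrite('pics/s10.png',p);W=world('scene',d);np.savez('s10.npz',p=p,d=d)
P,_=blob(W,(.5565,.183),.15,.118,.13); print('blue rim',len(P),P[:,2].mean(),rimfit(P,[.556,.183,.03]),np.linalg.lstsq(np.c_[P[:,:2],np.ones(len(P))],P[:,2],rcond=None)[0])
P,_=blob(W,(.5565,.183),.15,.061,.071); print('white',len(P),rimfit(P,[.556,.183,.03]))
P,_=blob(W,(.449,.386),.05,.028,.04); print('knob',len(P),P.mean(0),rect(P))
P,_=blob(W,(.449,.386),.05,.009,.018); print('disc',len(P),P.mean(0),rect(P))
E
```

```text
t 41.83 pos [0.4491 0.3858 0.1187] rv [ 0.0222  1.5727 -0.0208] w 0.0516 F [-0.3 -0.4 -0. ] q [ 0.65  0.08  1.44  0.    1.62 -0.89]
blue rim 766 0.12289297145144869 (array([0.55632475, 0.1840084 , 0.03318109]), np.float64(0.002001259217143816)) [-0.00074621  0.00443119  0.12249197]
white 1665 (array([0.56021182, 0.20553935, 0.14459825]), np.float64(0.018227042432755632))
knob 96 [0.45133085 0.38715257 0.03293627] (array([450.2, 386.6]), array([35.8, 12.4]), 0.4)
disc 309 [0.45404536 0.39010823 0.01366846] (array([450.3, 386.3]), array([54.5, 53.9]), 22.0)
```

View pics/s10.png

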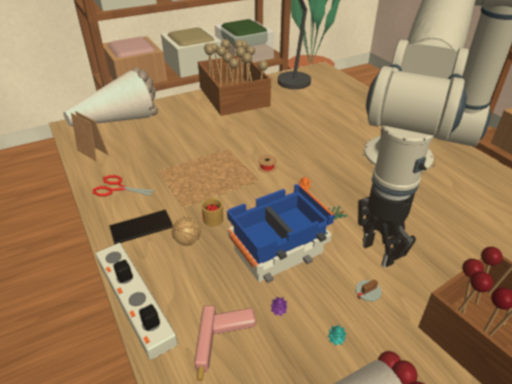

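Request:
step_arm:
  plan: [0.8,0,0,-0.48,0,0,100,0.8,0,0,0,0,0,100,0.8,0,0,0,0,0,100,0.7,0,0,0,0,0,100,0.25,0,0,0,0,0,100,0,0,0,0,0,0,100]

```text
clock: 42.82
eef_pos: [0.4485, 0.3859, 0.0174]
orientation: [-0.005, 1.574, 0.006]
wrist_force: [0.9, -0.6, 0.4]
gripper_width: 0.052
```

```bash
python3 -c "
from h import *
s=st()
p,d=optics.capture('scene');cv2.imwrite('pics/s11.png',cv2.resize(p[200:330,320:450],(600,600),interpolation=cv2.INTER_CUBIC))"
```

```text
t 42.83 pos [0.4485 0.3859 0.0174] rv [-0.0054  1.5738  0.0062] w 0.052 F [ 0.9 -0.6  0.4] q [ 0.65  0.13  1.57  0.    1.44 -0.93]
```

View pics/s11.png

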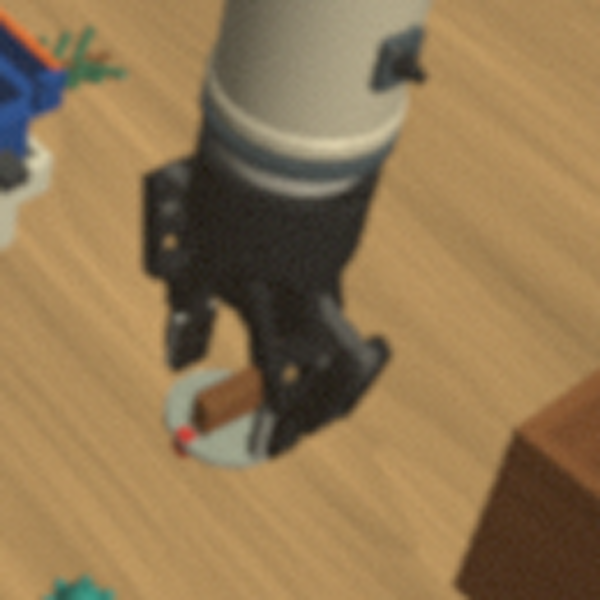

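The jaws straddle the knob across its width, with the red dash at the lower left on the +x side. I close.

Request:
step_arm:
  plan: [0,0,0,0,0,0,255,0,0,0,0,0,0,255,0,0,0,0,0,0,255,0,0,0,0,0,0,255,0,0,0,0,0,0,255]

```text
clock: 43.5
eef_pos: [0.449, 0.3864, 0.0187]
orientation: [-0.004, 1.572, 0.007]
wrist_force: [-0.2, 0.2, 6.2]
gripper_width: 0.0104
```

Request:
step_arm:
  plan: [-0.5,0,0,0,0,0,255,-1,0,0,0,0,0,255,-1,0,0,0,0,0,255,-1,0,0,0,0,0,255,-1,0,0,0,0,0,255,-0.5,0,0,0,0,0,255,0,0,0,0,0,0,255]

```text
clock: 44.38
eef_pos: [0.4493, 0.3861, 0.1688]
orientation: [-0.004, 1.572, 0.007]
wrist_force: [-0.0, 0.5, -0.0]
gripper_width: 0.0102
```

```bash
python3 -c "
from h import *
s=st()
p,d=avg('scene',5);cv2.imwrite('pics/s12.png',cv2.resize(p[150:280,320:450],(600,600),interpolation=cv2.INTER_CUBIC));np.savez('s12.npz',p=p,d=d)
W=world('scene',d)
z0=s['eef_pos'][2]-.0174
P,_=blob(W,(.4485,.386),.035,z0+.004,z0+.0145); print(len(P),P.min(0),P.max(0))
P,_=blob(W,(.4485,.386),.035,z0+.011,z0+.0165); print(len(P),P.mean(0),np.linalg.lstsq(np.c_[P[:,:2],np.ones(len(P))],P[:,2],rcond=None)[0])
p,d=avg('top',8);np.savez('t12.npz',p=p,d=d);W=world('top',d)
P,_=blob(W,(.6437,.003),.04,.047,.056);c=circ(P);print('tin',c)
for n,W in [('top',W),('scene',world('scene',np.load('s12.npz')['d']))]:
  P,_=blob(W,(.645,.003),.045,.047,.056);c=circ(P);print(n,'tin',c)
"
```

```text
t 44.38 pos [0.4493 0.3861 0.1688] rv [-0.0043  1.5718  0.0075] w 0.0102 F [-0.   0.5 -0. ] q [ 0.65  0.07  1.37  0.    1.71 -0.93]
295 [0.42176916 0.35836543 0.15554884] [0.47632643 0.41333875 0.16576425]
51 [0.46035787 0.39059637 0.16354856] [0.02541499 0.01172075 0.14727049]
tin [0.64379106 0.00304543 0.02494419]
top tin [0.64379106 0.00304543 0.02494419]
scene tin [0.64767506 0.00270504 0.02534852]
```

View pics/s12.png

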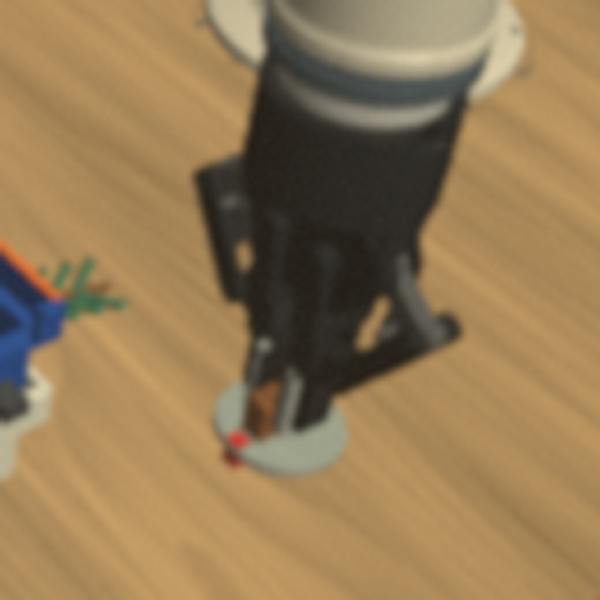

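```bash
python3 - <<'E'
from h import *
from scipy.interpolate import RegularGridInterpolator as RG
for n,f,c in [('top','t12.npz',(.6438,.0030)),('scene','s12.npz',(.6477,.0027)),('top','t1.npz',(.6438,.0030)),('scene','s1.npz',(.6477,.0027))]:
    d=np.load(f)['d']; g=np.where(np.isnan(d),np.nanmedian(d),d)
    out=[]
    for a in range(-70,45,5):
        zs=[]
        for rr in (.0238,.0248,.0258):
            X=(c[0]+rr*np.cos(np.radians(a)),c[1]+rr*np.sin(np.radians(a)),.050)
            u,v=proj(n,X); 
            dd=cv2.remap(g.astype(np.float32),np.float32([[u]]),np.float32([[v]]),cv2.INTER_LINEAR)[0,0]
            cc,ff=cal(n);T=np.array(cc['T']);q=T[:3,:3].T@(np.array(X)-T[:3,3]); zs.append((dd-(-q[2]))*1000)
        out.append((a,round(float(np.mean(zs)),1)))
    print(n,out)
    w=np.array([max(o[1]-3,0) for o in out]); print('centroid',(w*[o[0] for o in out]).sum()/w.sum())
E
```

```text
top [(-70, -1.5), (-65, 8.2), (-60, 4.1), (-55, 2.7), (-50, 3.2), (-45, 7.7), (-40, 2.4), (-35, 4.2), (-30, 5.4), (-25, 17.1), (-20, 27.6), (-15, 36.7), (-10, 24.8), (-5, 8.6), (0, -0.8), (5, 1.3), (10, 4.8), (15, 1.5), (20, -0.8), (25, -0.4), (30, 1.4), (35, 0.9), (40, 3.0)]
centroid -19.909793814432987
scene [(-70, 1.1), (-65, 2.7), (-60, 0.7), (-55, 2.0), (-50, 1.0), (-45, 6.5), (-40, 9.0), (-35, -1.0), (-30, 1.1), (-25, 3.7), (-20, 6.8), (-15, 9.4), (-10, 10.6), (-5, 9.8), (0, 3.9), (5, 0.1), (10, 2.3), (15, 0.9), (20, 1.3), (25, 3.2), (30, 1.2), (35, 0.4), (40, -0.0)]
centroid -19.275766016713092
top [(-70, -0.4), (-65, 8.4), (-60, 3.6), (-55, 2.5), (-50, 3.0), (-45, 6.7), (-40, 1.7), (-35, 4.3), (-30, 4.6), (-25, 16.6), (-20, 28.4), (-15, 37.4), (-10, 25.0), (-5, 10.1), (0, 2.3), (5, 1.1), (10, 4.9), (15, 2.1), (20, 0.1), (25, -0.1), (30, 2.1), (35, -0.6), (40, 2.3)]
centroid -19.20940170940171
scene [(-70, 0.8), (-65, 2.3), (-60, 0.2), (-55, 0.9), (-50, -0.6), (-45, 4.3), (-40, 8.9), (-35, 0.9), (-30, 2.3), (-25, 3.8), (-20, 6.3), (-15, 8.9), (-10, 12.1), (-5, 12.1), (0, 4.6), (5, -0.1), (10, 2.4), (15, 1.2), (20, 2.5), (25, 4.8), (30, 1.8), (35, 0.6), (40, 0.5)]
centroid -14.445876288659795
```

```bash
python3 -c "
from h import *
go((.385,.20,.085),80,255)
go((.45,.03,.095),75,255,start=(.385,.20,.085,80))
go((.6465,.0025,.098),75,255,start=(.45,.03,.095,75))
"
```

```text
CALL 8 0.34,-0.77,-0.27,0.33,0,0,255,0.34,-0.78,-0.25,0.33,-0.01,0,255,0.35,-0.78,-0.24,0.32,0,0,255,0.34,-0.79,-0.22,0.33,-0.01,0,255,0.35,-0.8,-0.2,0.32,0,0,255,0.34,-0.8,-0.18,0.33,-0.01,0,255,0.35,-0.8,-0.16,0.32,0,0,255,0.34,-0.81,-0.15,0.33,-0.01,-0.01,255
end [0.385  0.1999 0.0851]
CALL 7 -0.05,-0.74,0.45,0.18,0,0,255,-0.05,-0.74,0.45,0.18,0,0,255,-0.05,-0.73,0.46,0.18,0,0,255,-0.05,-0.73,0.47,0.18,0,0,255,-0.04,-0.72,0.48,0.18,0,0,255,-0.05,-0.71,0.5,0.17,0,0,255,-0.04,-0.71,0.5,0.18,0,0,255
end [0.45   0.0301 0.0949]
CALL 7 -0.01,0.12,0.94,0,0,0,255,-0.02,0.11,0.94,0,0,0,255,-0.01,0.12,0.94,0,0,0,255,-0.02,0.11,0.94,0,0,0,255,-0.01,0.12,0.93,0,0,0,255,-0.02,0.11,0.94,0,0,0,255,-0.01,0.12,0.93,0,0,0,255
end [0.6464 0.0025 0.098 ]
```

Request:
step_arm:
  plan: [0.34,-0.77,-0.27,0.33,0,0,255,0.34,-0.78,-0.25,0.33,-0.01,0,255,0.35,-0.78,-0.24,0.32,0,0,255,0.34,-0.79,-0.22,0.33,0,0,255,0.35,-0.8,-0.2,0.32,0,0,255,0.34,-0.8,-0.18,0.33,-0.01,0,255,0.35,-0.8,-0.16,0.32,0,0,255,0.34,-0.81,-0.15,0.33,0,0,255]

```text
clock: 46.02
eef_pos: [0.3847, 0.1992, 0.085]
orientation: [0.138, 1.567, -0.137]
wrist_force: [0.1, -0.7, -0.7]
gripper_width: 0.0102
```

Request:
step_arm:
  plan: [-0.05,-0.74,0.45,0.18,0,0,255,-0.05,-0.74,0.45,0.18,0,0,255,-0.05,-0.73,0.46,0.18,0,0,255,-0.05,-0.73,0.47,0.18,0,0,255,-0.04,-0.72,0.48,0.18,0,0,255,-0.05,-0.71,0.5,0.17,0,0,255,-0.04,-0.71,0.5,0.18,0,0,255]

```text
clock: 46.9
eef_pos: [0.4503, 0.0291, 0.0951]
orientation: [0.207, 1.561, -0.205]
wrist_force: [-0.7, -0.6, -0.4]
gripper_width: 0.0106
```

Request:
step_arm:
  plan: [-0.01,0.12,0.94,0,0,0,255,-0.02,0.11,0.94,0,0,0,255,-0.01,0.12,0.94,0,0,0,255,-0.02,0.11,0.94,0,0,0,255,-0.01,0.12,0.93,0,0,0,255,-0.02,0.11,0.94,0,0,0,255,-0.01,0.12,0.93,0,0,0,255,0,0,0,0,0,0,255,0,0,0,0,0,0,255]

```text
clock: 48.02
eef_pos: [0.6458, 0.0025, 0.0973]
orientation: [0.206, 1.563, -0.205]
wrist_force: [0.5, -0.9, 0.3]
gripper_width: 0.0105
```

```bash
python3 -c "
from h import *
s=st()
M=R.from_rotvec(s['orientation']).as_matrix(); print(np.degrees(np.arctan2(M[1,1],M[0,1])))
p,d=avg('scene',6);cv2.imwrite('pics/s13.png',cv2.resize(p[150:260,160:270],(600,600),interpolation=cv2.INTER_CUBIC));np.savez('s13.npz',p=p,d=d)
W=world('scene',d);z0=s['eef_pos'][2]-.0187
P,_=blob(W,(.647,.003),.036,z0+.006,z0+.0135); print('lid',len(P),P.min(0),P.max(0),circ(P))
P,_=blob(W,(.647,.003),.04,.015,.052);print('tin',len(P),P.min(0),P.max(0));k=(P[:,2]<.045);print(circ(P[k]))
"
```

```text
t 48.02 pos [0.6458 0.0025 0.0973] rv [ 0.2062  1.5631 -0.2052] w 0.0105 F [ 0.5 -0.9  0.3] q [-0.05  0.23  1.31  0.    1.6  -1.36]
74.99022092854663
lid 24 [0.62663587 0.00611427 0.08808356] [0.67364699 0.03043596 0.09202689] [0.64762417 0.00425902 0.02521858]
tin 427 [ 0.62063135 -0.02414175  0.0150467 ] [0.67454631 0.03007571 0.05142814]
[0.6485769  0.00529555 0.0236599 ]
```

View pics/s13.png

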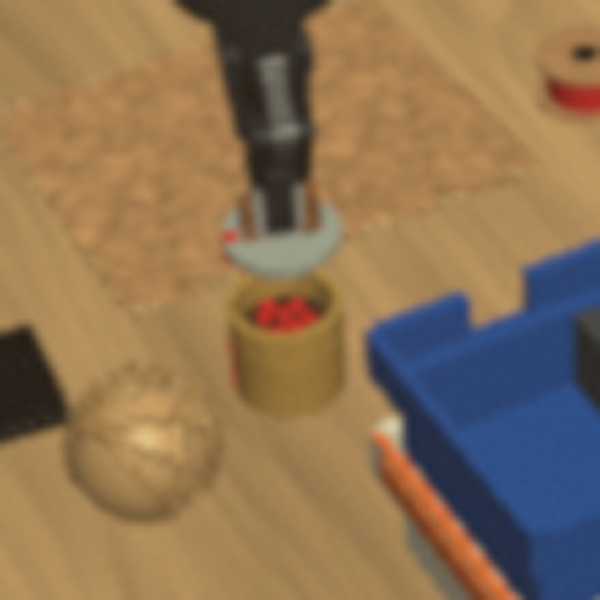

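```bash
python3 - <<'E'
from h import *
d=np.load('s13.npz')['d'];W=world('scene',d)
for lo,hi in [(.082,.096),(.086,.096),(.086,.093)]:
    P,_=blob(W,(.647,.003),.036,lo,hi); print('lid',len(P),P.min(0).round(4),P.max(0).round(4),((P.min(0)+P.max(0))/2).round(4))
P,_=blob(W,(.647,.003),.04,.045,.053);print('tin',len(P),((P.min(0)+P.max(0))/2).round(4),circ(P))
for f in ['s1.npz','s12.npz']:
    P,_=blob(world('scene',np.load(f)['d']),(.647,.003),.04,.045,.053);print('tin',len(P),((P.min(0)+P.max(0))/2).round(4),circ(P))
E
```

```text
lid 163 [ 0.6194 -0.0208  0.0844] [0.6736 0.0307 0.0954] [0.6465 0.005  0.0899]
lid 162 [ 0.6194 -0.0208  0.0881] [0.6736 0.0307 0.0954] [0.6465 0.005  0.0918]
lid 94 [ 0.6194 -0.0208  0.0881] [0.6736 0.0307 0.093 ] [0.6465 0.005  0.0905]
tin 101 [0.6474 0.0028 0.0482] [0.64790077 0.00349055 0.0249562 ]
tin 125 [0.6471 0.0027 0.0484] [0.64779124 0.00320463 0.0250073 ]
tin 122 [0.6476 0.0021 0.0485] [0.64779693 0.003011   0.02527553]
```

Request:
step_arm:
  plan: [0.3,0.01,0.03,0,0,0,255,0.3,0.01,0,0,0,0,255,0.3,0,0,0,0,0,255,0.1,0,0,0,0,0,255,0.06,0,0,0,0,0,255,0,0,0,0,0,0,255]

```text
clock: 49.08
eef_pos: [0.6474, 0.0028, 0.0658]
orientation: [0.206, 1.562, -0.205]
wrist_force: [0.3, -0.2, -0.3]
gripper_width: 0.0101
```

Request:
step_arm:
  plan: [0.05,0,0,0,0,0,255,0.05,0,0,0,0,0,255,0,0,0,0,0,0,255]

```text
clock: 49.45
eef_pos: [0.6473, 0.0028, 0.0627]
orientation: [0.206, 1.562, -0.205]
wrist_force: [0.6, -0.3, -0.2]
gripper_width: 0.0102
```

Request:
step_arm:
  plan: [0.04,0,0,0,0,0,255,0.04,0,0,0,0,0,255,0,0,0,0,0,0,255,0,0,0,0,0,0,255]

```text
clock: 49.95
eef_pos: [0.6472, 0.0028, 0.0602]
orientation: [0.206, 1.562, -0.205]
wrist_force: [0.1, -0.7, 0.1]
gripper_width: 0.0101
```

Still no contact force at TCP 0.060, and home is about 0.0597. The key is well below the rim, so it is in the notch. I let go.

Request:
step_arm:
  plan: [0,0,0,0,0,0,215,0,0,0,0,0,0,150,0,0,0,0,0,0,100,0,0,0,0,0,0,100,-0.6,0,0,0,0,0,100,-1,0,0,0,0,0,100,-1,0,0,0,0,0,100,-1,0,0,0,0,0,50,-0.5,0,0,0,0,0,0]

```text
clock: 51.08
eef_pos: [0.6482, 0.0027, 0.1872]
orientation: [0.206, 1.558, -0.205]
wrist_force: [0.7, -0.1, 0.1]
gripper_width: 0.0839
```

```bash
python3 -c "
from h import *
s=st()
p,d=avg('scene',6);cv2.imwrite('pics/s14.png',cv2.resize(p[150:260,160:270],(600,600),interpolation=cv2.INTER_CUBIC));np.savez('s14.npz',p=p,d=d)
W=world('scene',d)
P,_=blob(W,(.647,.003),.04,.047,.0615);print('disc',len(P),P[:,2].mean(),((P.min(0)+P.max(0))/2).round(4))
P=P[P[:,2]>.052];f=np.linalg.lstsq(np.c_[P[:,:2],np.ones(len(P))],P[:,2],rcond=None)[0];print(f, P[:,2].mean())
P,_=blob(W,(.647,.003),.04,.066,.082);print('knob',len(P),P.mean(0),rect(P))
"
```

```text
t 51.08 pos [0.6482 0.0027 0.1872] rv [ 0.2063  1.5576 -0.2048] w 0.0839 F [ 0.7 -0.1  0.1] q [-0.05  0.21  1.17  0.    1.75 -1.36]
disc 193 0.05469874173691185 [0.6481 0.0068 0.0543]
[-0.01769254 -0.05312069  0.06751565] 0.055305932308022145
knob 82 [0.64836685 0.00547137 0.07255894] (array([647.8,   3.1]), array([13. , 35.9]), 75.5)
```

View pics/s14.png

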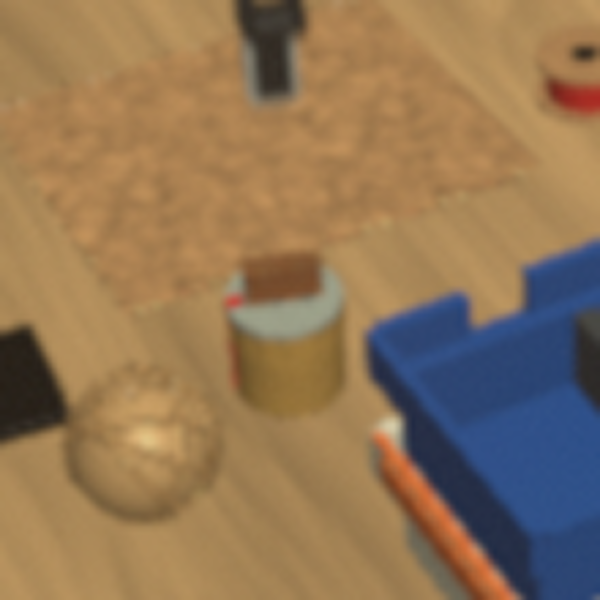

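```bash
python3 -c "
from h import *
go((.647,.0025,.10),91.9,0)
go((.647,.0025,.0055),91.9,0,start=(.647,.0025,.10,91.9))
"
```

```text
CALL 5 0.54,0,0,-0.85,-0.01,0,0,0.54,0,0,-0.84,-0.01,0,0,0.54,0,0,-0.85,-0.01,0,0,0.55,0,0.01,-0.84,-0.01,0,0,0.54,-0.01,0,-0.85,-0.02,-0.01,0
end [0.647  0.0024 0.1001]
CALL 4 0.79,0,0,0,0,0,0,0.79,0,0,0,0,0,0,0.79,0,0,0,0,0,0,0.78,0,0,0,0,0,0
end [0.647  0.0025 0.0055]
```

Request:
step_arm:
  plan: [0.54,0,0,-0.85,-0.01,0,0,0.54,0,0,-0.84,-0.01,0,0,0.54,0,0,-0.85,-0.01,0,0,0.55,0,0,-0.84,-0.01,0,0,0.54,-0.01,0,-0.85,-0.02,-0.01,0,0,0,0,0,0,0,0,0.5,0,0,0,0,0,0]

```text
clock: 52.25
eef_pos: [0.6483, 0.0024, 0.0882]
orientation: [-0.026, 1.565, 0.025]
wrist_force: [-0.5, -0.0, 0.3]
gripper_width: 0.0853
```

```bash
python3 -c "
from h import *
s=st()
go((.647,.0025,.006),91.9,0,n=6)
"
```

```text
t 52.25 pos [0.6483 0.0024 0.0882] rv [-0.0257  1.5649  0.0248] w 0.0853 F [-0.5 -0.   0.3] q [-0.05  0.23  1.33 -0.    1.58 -1.65]
CALL 6 0.46,0,-0.01,0,0.01,0,0,0.46,0,-0.01,0,0.01,0,0,0.45,0,-0.01,0,0.02,0,0,0.46,0,-0.01,0,0.01,0,0,0.45,0,-0.01,-0.01,0.02,0,0,0.46,0.01,0,0,0.01,0.01,0
end [0.6471 0.0026 0.006 ]
```

Request:
step_arm:
  plan: [0.46,0,-0.01,0,0.01,0,0,0.46,0,-0.01,0,0.01,0,0,0.45,0,-0.01,0,0.02,0,0,0.46,0,-0.01,0,0.01,0,0,0.45,0,-0.01,0,0.02,0,0,0.4,0,0,0,0.01,0,0,0,0,0,0,0,0,0]

```text
clock: 53.12
eef_pos: [0.6452, 0.0024, 0.005]
orientation: [-0.026, 1.576, 0.026]
wrist_force: [0.5, 0.0, -0.2]
gripper_width: 0.0853
```

Request:
step_arm:
  plan: [0,0,0,0,0,0,255,0,0,0,0,0,0,255,0,0,0,0,0,0,255,0,0,0,0,0,0,255,0,0,0,0,0,0,255]

```text
clock: 53.75
eef_pos: [0.6468, 0.0023, 0.008]
orientation: [-0.027, 1.571, 0.026]
wrist_force: [-0.3, 0.1, 5.4]
gripper_width: 0.0533
```

Request:
step_arm:
  plan: [-0.3,0,0,0,0,0,255,-0.6,0,0,0,0,0,255,-0.8,0,0,0,0,0,255,-0.8,0,0,0,0,0,255,-0.8,0,0,0,0,0,255,-0.8,0,0,0,0,0,255,-0.6,0,0,0,0,0,255,-0.3,0,0,0,0,0,255,0,0,0,0,0,0,255]

```text
clock: 54.88
eef_pos: [0.6467, 0.0025, 0.1571]
orientation: [-0.027, 1.572, 0.026]
wrist_force: [-1.2, -0.9, -3.3]
gripper_width: 0.0531
```

```bash
python3 -c "
from h import *
s=st()
p,d=optics.capture('scene');cv2.imwrite('pics/s15.png',cv2.resize(p[100:230,150:280],(600,600),interpolation=cv2.INTER_CUBIC))
go((.6016,.1845,.16),91.9,255,n=9)
"
```

```text
t 54.88 pos [0.6467 0.0025 0.1571] rv [-0.0266  1.5725  0.0257] w 0.0531 F [-1.2 -0.9 -3.3] q [-0.05  0.22  1.22 -0.    1.7  -1.65]
CALL 9 -0.01,0.68,-0.14,0,-0.01,0,255,-0.01,0.68,-0.14,0,0,0,255,-0.02,0.68,-0.14,0,-0.01,0,255,-0.01,0.68,-0.14,0,0,0,255,-0.02,0.68,-0.15,0,-0.01,0,255,-0.02,0.68,-0.14,0,0,0,255,-0.01,0.68,-0.15,0,-0.01,0,255,-0.02,0.68,-0.14,0,0,0,255,-0.01,0.67,-0.15,0,-0.01,0.01,255
end [0.6015 0.1844 0.16  ]
```

View pics/s15.png

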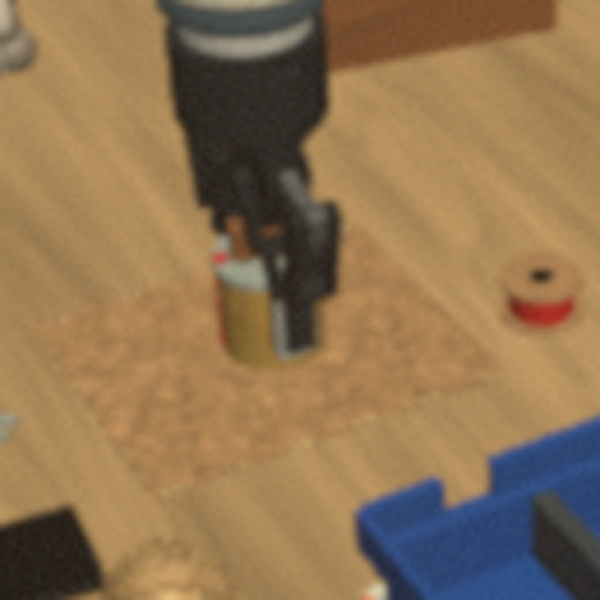

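The closed tin is held upright with the lid on (crop px 245,300). I move it over the blue bin.

Request:
step_arm:
  plan: [-0.01,0.68,-0.14,0,-0.01,0,255,-0.01,0.68,-0.14,0,0,0,255,-0.02,0.68,-0.14,0,0,0,255,-0.01,0.68,-0.14,0,0,0,255,-0.02,0.68,-0.15,0,-0.01,0,255,-0.02,0.68,-0.14,0,0,0,255,-0.01,0.68,-0.15,0,0,0,255,-0.02,0.68,-0.14,0,0,0,255,-0.01,0.67,-0.15,0,0,0,255,0,0,0,0,0,0,255]

```text
clock: 56.18
eef_pos: [0.6012, 0.1863, 0.1605]
orientation: [-0.028, 1.572, 0.028]
wrist_force: [-0.0, -0.4, -4.1]
gripper_width: 0.0536
```

```bash
python3 -c "
from h import *
s=st()
p,d=avg('scene',4);cv2.imwrite('pics/s16.png',cv2.resize(p[120:300,190:370],(600,600),interpolation=cv2.INTER_CUBIC))
W=world('scene',d)
P,_=blob(W,(.5565,.183),.15,.118,.13); P=P[(abs(P[:,0]-.5565)>.08)|(abs(P[:,1]-.183)>.055)];print('blue rim',len(P),P[:,2].mean(),rimfit(P,[.556,.183,.03]))
"
```

```text
t 56.17 pos [0.6012 0.1863 0.1605] rv [-0.0279  1.5719  0.0277] w 0.0536 F [-0.  -0.4 -4.1] q [ 0.25  0.17  1.27  0.    1.7  -1.36]
blue rim 641 0.12294825789490527 (array([0.55630568, 0.18442208, 0.03157708]), np.float64(0.0019279203927090724))
```

View pics/s16.png

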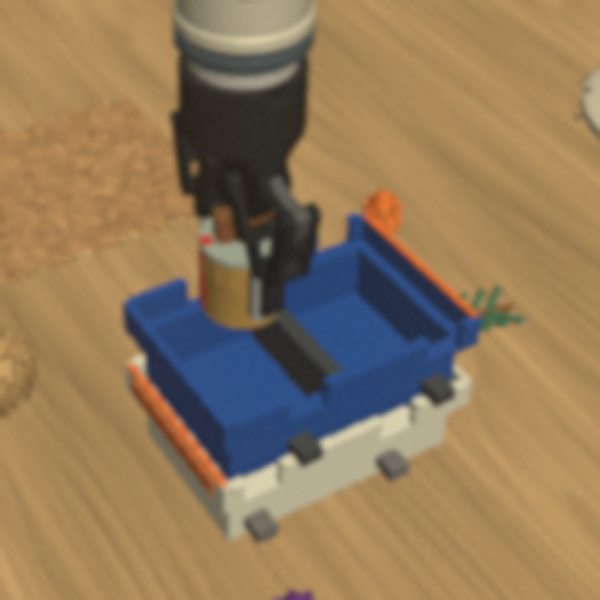

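Request:
step_arm:
  plan: [0.5,-0.05,0,0,0,0,255,0.5,0,0,0,0,0,255,0.5,0,0,0,0,0,255,0.5,0,0,0,0,0,255,0.5,0,0,0,0,0,255,0.25,0,0,0,0,0,255,0.1,0,0,0,0,0,255,0,0,0,0,0,0,255,0,0,0,0,0,0,255]

```text
clock: 57.5
eef_pos: [0.602, 0.1829, 0.0759]
orientation: [-0.026, 1.57, 0.026]
wrist_force: [-0.1, -0.3, -4.8]
gripper_width: 0.0529
```

Request:
step_arm:
  plan: [0.08,0,0,0,0,0,255,0.05,0,0,0,0,0,255,0,0,0,0,0,0,255,0,0,0,0,0,0,255]

```text
clock: 58.0
eef_pos: [0.6016, 0.1828, 0.0711]
orientation: [-0.027, 1.572, 0.026]
wrist_force: [-0.4, 0.5, -3.6]
gripper_width: 0.0533
```

Request:
step_arm:
  plan: [0.04,0,0,0,0,0,255,0,0,0,0,0,0,255,0,0,0,0,0,0,255]

```text
clock: 58.38
eef_pos: [0.6017, 0.1828, 0.07]
orientation: [-0.026, 1.572, 0.026]
wrist_force: [0.7, 0.6, -2.9]
gripper_width: 0.0531
```

Request:
step_arm:
  plan: [0,0,0,0,0,0,80,0,0,0,0,0,0,62,0,0,0,0,0,0,62,0,0,0,0,0,0,62,-0.3,0,0,0,0,0,62,-0.6,0,0,0,0,0,62,-1,0,0,0,0,0,62,-1,0,0,0,0,0,62,-1,0,0,0,0,0,62,-1,0,0,0,0,0,62]

```text
clock: 59.62
eef_pos: [0.6018, 0.1828, 0.2196]
orientation: [-0.026, 1.57, 0.026]
wrist_force: [-0.3, 0.4, 0.3]
gripper_width: 0.0647
```

Request:
step_arm:
  plan: [-0.3,-0.8,-0.5,0,0,0,62,0,-0.9,-0.4,0,0,0,62,0,-0.9,-0.4,0,0,0,62,0,-0.9,-0.4,0,0,0,62,0,-0.9,-0.4,0,0,0,62,0,-0.9,-0.4,0,0,0,62,0,-0.9,-0.4,0,0,0,62,0,-0.9,-0.4,0,0,0,62,0,-0.9,-0.4,0,0,0,62,0,0,0,0,0,0,62]

```text
clock: 60.88
eef_pos: [0.4985, -0.0621, 0.2279]
orientation: [-0.025, 1.57, 0.023]
wrist_force: [-0.0, 0.1, 0.9]
gripper_width: 0.0646
```

```bash
python3 - <<'E'
from h import *
s=st()
p,d=avg('scene',6);cv2.imwrite('pics/s17.png',cv2.resize(p[120:300,190:370],(600,600),interpolation=cv2.INTER_CUBIC))
pt,dt=avg('top',6);cv2.imwrite('pics/t17.png',cv2.resize(pt[130:260,110:240],(600,600),interpolation=cv2.INTER_CUBIC))
for n,dd in (('scene',d),('top',dt)):
    W=world(n,dd)
    P,_=blob(W,(.5565,.183),.15,.120,.128); P=P[(abs(P[:,0]-.5565)>.085)|(abs(P[:,1]-.183)>.058)];print(n,'blue rim',len(P),P[:,2].mean(),rimfit(P,[.556,.183,.03]),np.linalg.lstsq(np.c_[P[:,:2]-P[:,:2].mean(0),np.ones(len(P))],P[:,2],rcond=None)[0])
    P,_=blob(W,(.602,.183),.04,.128,.145);print('knob',len(P),P.mean(0),rect(P))
    P,_=blob(W,(.602,.183),.025,.112,.123);print('disc',len(P),P.mean(0),((P.min(0)+P.max(0))/2).round(4),np.linalg.lstsq(np.c_[P[:,:2]-P[:,:2].mean(0),np.ones(len(P))],P[:,2],rcond=None)[0])
E
```

```text
t 60.88 pos [ 0.4985 -0.0621  0.2279] rv [-0.0248  1.5698  0.0229] w 0.0646 F [-0.   0.1  0.9] q [-0.19 -0.17  1.49 -0.    1.82 -1.79]
scene blue rim 686 0.12333435474470746 (array([0.55611961, 0.18352945, 0.0296017 ]), np.float64(0.002078788936487646)) [-0.00121263  0.00138746  0.12333435]
knob 109 [0.60370139 0.18447136 0.13450527] (array([603. , 182.6]), array([12.6, 35.7]), 74.8)
disc 166 [0.6054599  0.19152684 0.11732217] [0.602  0.1855 0.1189] [-0.01032436 -0.04110319  0.11732217]
top blue rim 614 0.12395482013560813 (array([0.55152461, 0.18318489, 0.02704176]), np.float64(0.0019159681758315393)) [ 1.07285999e-04 -4.86065534e-05  1.23954820e-01]
knob 82 [0.59880307 0.18277858 0.13636938] (array([599.5, 183. ]), array([12.2, 36. ]), 73.9)
disc 224 [0.60155574 0.18228675 0.11702516] [0.6024 0.1829 0.1178] [-0.00019734  0.00058087  0.11702516]
```

View pics/s17.png

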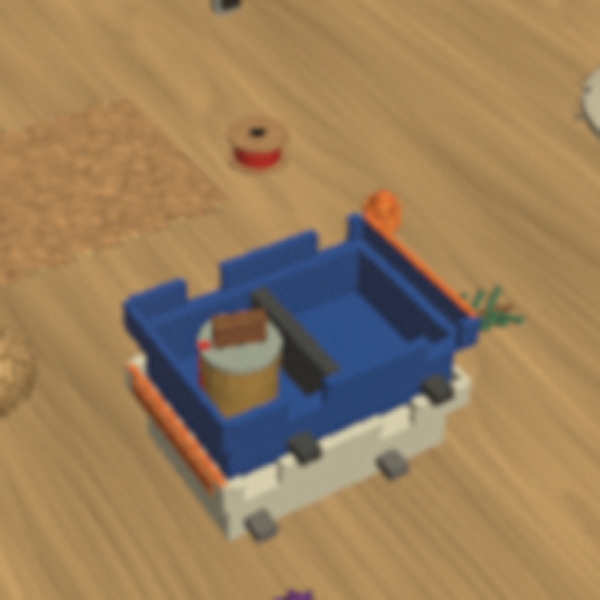

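View pics/t17.png

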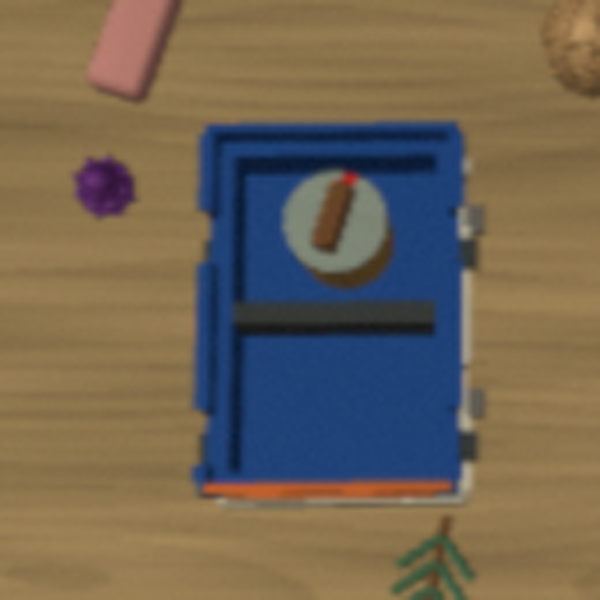

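```bash
python3 - <<'E'
from h import *
p,d=optics.capture('top');cv2.imwrite('pics/t18.png',p)
q,d=optics.capture('scene');cv2.imwrite('pics/both18.png',cv2.resize(np.hstack([p,q]),(800,300),interpolation=cv2.INTER_AREA))
for n in('top','scene'):
    for o in optics.place_of(n,'cone0_center'): print(n,round(o['p'],2),np.round(o['centre']),at_z(n,o['centre'],.019)[:2].round(3))
E
```

```text
scene 0.65 [319. 218.] [0.413 0.148]
```

View pics/both18.png

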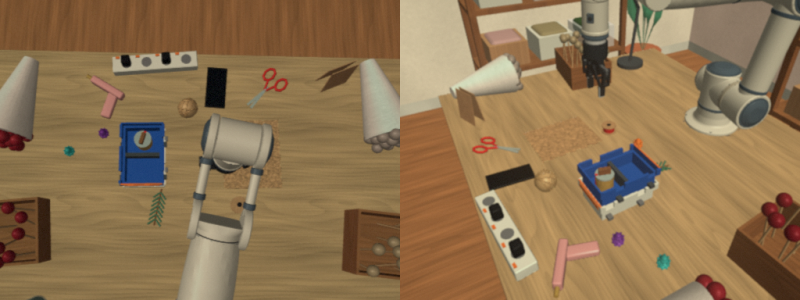

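The only "cone" the network reports, scene (319,218), is the blue bin's orange end by the sprig. No brown cone is left on the table, so I hand in.

```bash
python3 -c "
from h import *
print(r.job_done()); st()"
```

```text
the job is handed in; nothing more can be done
None
the job is handed in; nothing more can be done
```

I packed the kit and handed the job in at about 61 s of the 210 s allowed. The hand-in gives no verdict, so the result rests on my own checks.

**What I did**
- I lifted the blue bin out onto the mat with a quarter turn.
- Both brown cones, the only ones present, went into the white bin, one per compartment.
- I regripped the blue bin from the other way and set it on the white rim half a turn round.
- I lowered the lid onto the tin without any contact force, with the key in the notch.
- The closed tin now stands in the blue bin's compartment away from its orange end, and the gripper is clear of everything.

**Last checks**
- **Blue bin:** its rim is at 123–124 mm (124 expected) and level to about 0.002 rad. It is within about 1 mm of the white bin's centre, by the scene camera, and its orange end is opposite the white bin's.
- **Tin and lid:** the lid disc's top is at 117 mm, which is the fully home height. The red dash lined up with the tin's stripe when I closed it.

**Disagreements**
- **Camera offset:** the two cameras differed by about 4 mm in x throughout. I settled on positions by checking against the gripper's measured position and comparing things within one camera.
- **Lid tilt:** the scene camera's plane fit on the part of the lid it could see showed a slight tilt of about 0.04 rad. The top camera showed it flat, and I trusted that one.
- **Cones at the end:** the blue bin hides them, so I last saw them in the white bin just before it was covered. The network's one late cone report was a false one on the blue bin's orange end.
- **Bystanders and look-alikes:** I saw no sign that any had moved, but I did not measure them.

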